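# Change the roll in a label printer

### The job

The label printer has run out: first take the empty cardboard core out of its open bay and throw it in the little desk bin. Then set the fresh label roll, which stands on its end, down into the bay, lying the way the core lay and lowered rather than dropped, and close the printer's cover fully. Leave the bin standing and everything else on the unit where it is.

Things in the scene. Friction and masses are not known exactly. Their poses are not given: they have to be found in the camera images.
- label_printer: charcoal label printer, fixed, 150 (x) x 86 (y) x 52 mm without its cover. Origin: centre of its underside; -x is its front, +x its back (hinge), y the axis of a roll in it. The bay is open above: centre x = +13.5 mm, 67 mm in x, 68 mm in y, rim z = 52 mm, floor z = 10 mm, flat to 12 mm before and behind the centre, then rising at 37 degrees to solid front and rear blocks (no finger room)
- bay (a point): where the centre of a seated roll belongs: 40 mm above the printer's underside at the bay's centre; axes as the printer's. The bay's side cheeks (y = +-34 to +-43 mm, inner top edge bevelled) each have an open notch, 46 mm wide in x about the bay's centre, down to z = 6 mm and right through to the outside: a finger can stand there at each end of a roll or core and open outward
- cover (a joint): pale grey clamshell cover with a smoked window: 0 = shut, grows as it opens, up to 2.05 rad (leaning back past upright); a stiff hinge holds it wherever it is left. It swings up and back about the printer's y axis
- cover_hinge (a point): centre of the cover's hinge line: printer x = +64 mm, z = 54 mm; axes as the printer's
- cover_edge (a point): on the cover, middle of the front edge of its outer face: 88 mm from the hinge towards the front and 26 mm above it when shut. The cover is a hollow shell, 86 mm wide in y, its top plate 5 mm thick, with a 9 mm lip at the front
- core: empty cardboard tube, 25 mm across, 62 mm long, its axis along its own y; lies loose in the bay along the printer's y
- core_mid (a point): centre of the core, on its axis
- roll: fresh white label roll, 60 mm across, 62 mm long, its axis along its own z (either end may face either way); origin at the centre of the end it first stands on; 0.13 to 0.25 kg
- roll_mid (a point): centre of the roll, on its axis, 31 mm from either end
- bin: small round grey-green desk bin, open at the top, loose: 70 mm tall, 115 mm across at the rim and 92 mm at the foot, 3 mm wall, inner floor at 4 mm; origin at the centre of its underside
- stapler: bystander: teal and black desk stapler, 34x135x61 mm; origin at its underside
- note_pad: bystander: yellow pad of sticky notes, 76x76x17 mm, the one on the white unit; origin at its underside
- tape_dispenser: bystander: dark grey tape dispenser, 50x154x76 mm; origin at its underside
- clip_tin: bystander: green flat tin, 66x91x23 mm; origin at its underside

How it is judged (in metres and radians):
On the way, in this order (a step that is already met when the one before it is completed fails the run):
1. the empty core lies in the desk bin (horizontal distance between core_mid and bin below 0.045 m and z of core_mid in the frame of bin between 0 and 0.05 m), for 0.2 s.
2. the fresh roll lies seated in the bay, with the core in the bin (all of step 1 and x of roll_mid in the frame of bay between -0.005 and 0.005 m and y of roll_mid in the frame of bay between -0.0055 and 0.0055 m and z of roll_mid in the frame of bay between -0.004 and 0.004 m and angle between the z axis of roll and the y axis of label_printer, either way round below 0.12 rad), for 0.2 s.
At the end, for the whole second after the job is handed in: Core in the bin (centre within 45 mm of its axis, under 50 mm up), bin upright (0.15 rad), roll at rest in the bay (within 5 mm of the bay point in x, 5.5 in y, 4 in z, axis within 0.12 rad of the printer's y), cover shut within 0.06 rad; bystanders within 30 mm of where they stood (all of step 2 and value of joint cover below 0.06 rad and angle between bin's own z axis and vertical below 0.15 rad and linear speed of each of roll, bin below 0.02 m/s and linear speed of core below 0.03 m/s); the robot touches nothing.
It fails at once if the roll is dropped into the bay (faster than 0.5 m/s within 45 mm of its seat) (distance between roll_mid and bay below 0.045 m and linear speed of roll above 0.5 m/s).
It fails at once if a bystander is shifted by more than 30 mm (distance of any of stapler, note_pad, tape_dispenser, clip_tin from where it was at the start of the episode above 0.03 m).
It also fails if it takes over 72 s, if anything falls off the work surface, if the arm or the gripper's body presses on something with over 40 N, if the wrist force passes 120 N, or if a joint passes its speed limit or range.

### The arm

A 7-joint arm with a two-finger parallel gripper is mounted at the origin on a cart in front of the work surface, level with it; the furniture and walls round the work are solid. World frame = base frame: x ahead of the robot, y to its left, z up, the work surface at z = 0. Lengths are in m, angles in degrees, forces in N, time in s.
With the tool pointing down it reaches from about 0.425 to 0.875 m from the base axis. Payload 4.7 kg.
Tool frame: the origin (TCP) lies at the centre of the arm's flange, where the gripper is bolted on; the fingertips stand 182 mm ahead of it and the grasp point (between the pads) lies 164 mm ahead of it (env.grip_depth is the distance from the TCP to the grasp point, in m); z points along the fingers, y is the line along which they close (so a half turn about z gives the same grasp; the last joint's range is limited). The gripper opens to 87 mm and grips with 3 to 60 N. Pads are 19 mm wide; open, the fingers measure 117 mm over their backs; the gripper's body (75 mm by 190 mm) begins 51 mm behind the grasp point.
Start: joints at [73.803, 18.392, -4.016, 83.108, 1.295, 78.541, -3.26], TCP at [0.19, -0.622, 0.405] pointing down, gripper open.
Joint ranges: [-163.93, 163.93], [-17.29, 119.83], [-79.2, 71.16], [3.27, 140.29], [-89.18, 269.18], [5.43, 117.66], [-154.24, 154.24]. Speed limits (degrees/s): [147.25, 147.25, 180, 180, 180, 180, 180].

### API

Orientations are given as [roll, pitch, yaw] about the fixed x, y, z axes, in that order (R = Rz(yaw) Ry(pitch) Rx(roll)).
In Python, from cell import env gives the robot as it stands. The module is installed in compiled form; this text tells all that it offers.
- The arm moves only by the tool send_rows, never from a script. Its arguments are lists of equal length, an entry for each row: "xyz": the shift along the tool's x, y, z in m, a list of three; "rotation": the turn, a rotation vector about the tool's x, y, z in rad, a list of three; "jaw": the opening, from 0 (shut) to 1 (fully open). A call has 1 to 20 rows; each row shifts and turns the commanded pose from where the row before left it, along the tool's axes as they then stand; what a row does not reach is not made up. A row lasts 1/10 s, in which the tool goes at most 50 mm and 8.59 degrees, less where a joint would pass 70% of its speed; a pose out of reach is approached as far as the arm can. A call is refused whole if a number of a shift passes 0.05 or a number of a turn 0.15, either way. A call with a gripper value outside its range is refused whole. The fingers move at their own pace and stop on an object; "newtons" is the grip in N (left out, the last holds). Time passes only in rows, so rows that do not move let the fingers close. It gives the time, the measured TCP pose, the force, the opening and the grip force at its end, in the units of the state.
- env.get_obs(): the state, without advancing time (a new reading comes with each control period).
- env.read_camera(name): name is "side" or "top"; returns a dict with "image" (384x512x3 uint8, blue, green, red), "fx", "fy", "cx", "cy" (pixels), "distortion" ([k1, k2, p1, p2, k3] as OpenCV has them; the pictures are not rectified), "R" (3x3) and "t" (3): a world point X has camera coordinates R X + t. Camera axes: x right, y down, z forward; pixel columns grow to the right and rows downward; lengths in m; the calibration is good to about 2 mm. A picture is of the moment at which its call begins. There is no depth.
- env.sign_off(): hands the job in; it is judged then, once.
The state is a dict: "time_s": time; "qpos": joint angles; "joint_velocities": joint speeds; "effort": joint torques, N m; "tool_pos": TCP position; "tool_rot": TCP orientation; "force": force on the tool from outside, world axes, zero at the start; "wrist_torque": the same for the moment, N m; "grip_width": finger opening in m; "grasp_force": force on a finger pad.
Only numpy, scipy, OpenCV 4.12 (cv2) and the standard library are available. Lean on these libraries where they do the work, as an engineer would, in place of code of your own. Each camera call takes 0.05 s, during which the arm holds its last target. There are 200 camera calls.

## Working session

There is one attempt and no reset: what is moved stays moved. The work goes in short steps, Python scripts to look and compute and a tool call to move; the robot and the scene stay as the last step left them, time stands still between calls to the robot, and variables do not carry over. Pictures are saved under pics/ and viewed, at most 10 in all, crops included, and the job is handed in when it is done.

Besides the shell and the picture viewer there is one more tool, called after "Call:" as name(argument=value, ...) on one line, values as JSON. send_rows: Moves the arm, as the interface text tells. Its arguments: {"type":"object","properties":{"xyz":{"type":"array"},"rotation":{"type":"array"},"jaw":{"type":"array"},"newtons":{"type":"number"}},"required":["xyz","rotation","jaw"]}

```bash
mkdir -p pics
cat > h.py <<'E'
import numpy as np, cv2
from cell import env
def cam(n,f=None):
    c=env.read_camera(n)
    for k in('R','t','distortion'): c[k]=np.array(c[k],float)
    c['image']=np.array(c['image'])
    c['K']=np.array([[c['fx'],0,c['cx']],[0,c['fy'],c['cy']],[0,0,1.]])
    if f: cv2.imwrite('pics/'+f,c['image'])
    return c
def ray(c,uv):
    p=cv2.undistortPoints(np.array(uv,float).reshape(-1,1,2),c['K'],c['distortion']).reshape(-1,2)
    d=np.c_[p,np.ones(len(p))]@c['R']; return -c['R'].T@c['t'],d
def onz(c,uv,z):
    o,d=ray(c,uv); s=(z-o[2])/d[:,2]; return o+s[:,None]*d
def proj(c,X):
    return cv2.projectPoints(np.array(X,float).reshape(-1,1,3),cv2.Rodrigues(c['R'])[0],c['t'].reshape(3,1),c['K'],c['distortion'])[0].reshape(-1,2)
E
python3 - <<'E'
from h import *
a=cam('top','t0.png');b=cam('side','s0.png')
for c in(a,b): print(-c['R'].T@c['t'],c['R'][2],c['fx'])
print(env.get_obs())
E
```

```text
[ 0.47494961 -0.03668404  1.01645431] [ 0.08913532  0.02331029 -0.99574672] 423.130292549411
[ 0.56135388 -0.87641433  0.88039726] [-0.00409302  0.74311958 -0.66914613] 441.79408005573123
{'time_s': 0.1, 'qpos': array([73.80273934, 18.43363051, -4.01431266, 83.16776235,  1.29315344,
       78.54090359, -3.25945769]), 'joint_velocities': array([ 0.0284143 , -0.11740735, -0.00970838, -0.10151635, -0.03938527,
        0.035475  ,  0.01337785]), 'effort': array([-8.38312280e-04, -4.92569447e+01, -4.05902686e-01, -3.13399708e+01,
       -6.41118642e-02,  3.94990901e-02,  5.55266433e-05]), 'tool_pos': array([ 0.19000642, -0.62141508,  0.40378515]), 'tool_rot': array([-1.79902827e+02,  4.05126071e-03,  1.70058726e+01]), 'force': array([ 0.55806086, -0.43975654, -0.72000051]), 'wrist_torque': array([ 0.01395743, -0.03919793, -0.00263966]), 'grasp_force': 0.0, 'grip_width': 0.08721647254323299}
```

View pics/t0.png

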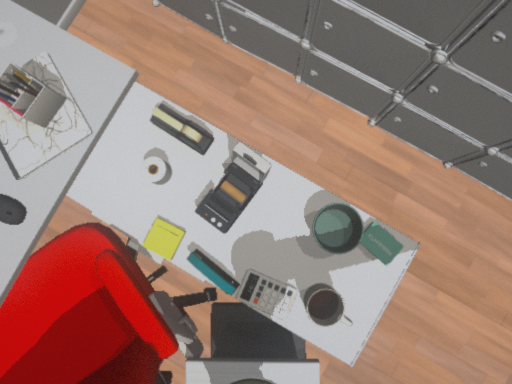

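View pics/s0.png

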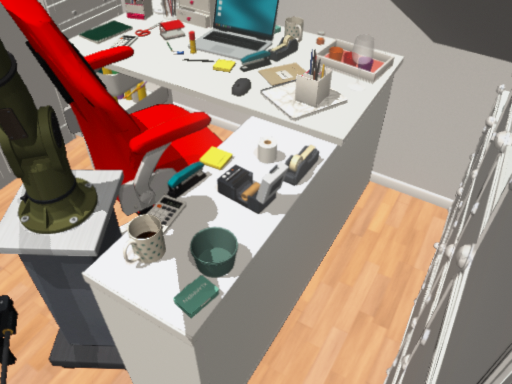

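The top view shows the roll at (153,168), the printer at (230,195) with its cover open at (250,160), the core at (234,190), the bin at (338,228), the note pad at (164,238), the stapler at (212,272), the tape dispenser at (182,128) and the tin at (380,243). The side view shows the roll at (267,150), the printer at (248,188) and the bin at (214,252). I'll crop in for detail.

Run:
```python
from h import *
a=cv2.imread('pics/t0.png')[125:245,135:285]; b=cv2.imread('pics/s0.png')[125:225,205:330]
cv2.imwrite('pics/tc.png',cv2.resize(a,None,fx=5,fy=5,interpolation=cv2.INTER_CUBIC))
cv2.imwrite('pics/sc.png',cv2.resize(b,None,fx=6,fy=6,interpolation=cv2.INTER_CUBIC))
c=cam('top');s=cam('side')
print(proj(c,[[.5,0,0],[.6,0,0],[.5,.1,0],[0,0,0]]),proj(s,[[.5,0,0],[.6,0,0],[.5,.1,0]]))
for n,uv,z in(('roll',(153,168),.062),('printer',(230,195),.05),('bin',(338,228),.07),('tape',(182,128),.05),('tin',(380,243),.02),('stap',(212,272),.05),('pad',(164,238),.017),('mug',(324,305),.09)):print(n,onz(c,[uv],z).round(3))
```

```text
[[252.10615136 212.76770484]
 [252.28587437 171.38782295]
 [210.59957532 212.63375399]
 [251.30207779 425.29994108]] [[232.56368847 207.70807212]
 [268.15983791 208.16771761]
 [234.09316903 183.89077978]]
roll [[0.6   0.226 0.062]]
printer [[0.539 0.049 0.05 ]]
bin [[ 0.465 -0.194  0.07 ]]
tape [[0.696 0.163 0.05 ]]
tin [[ 0.429 -0.3    0.02 ]]
stap [[0.364 0.089 0.05 ]]
pad [[0.439 0.208 0.017]]
mug [[ 0.3   -0.159  0.09 ]]
```

View pics/tc.png

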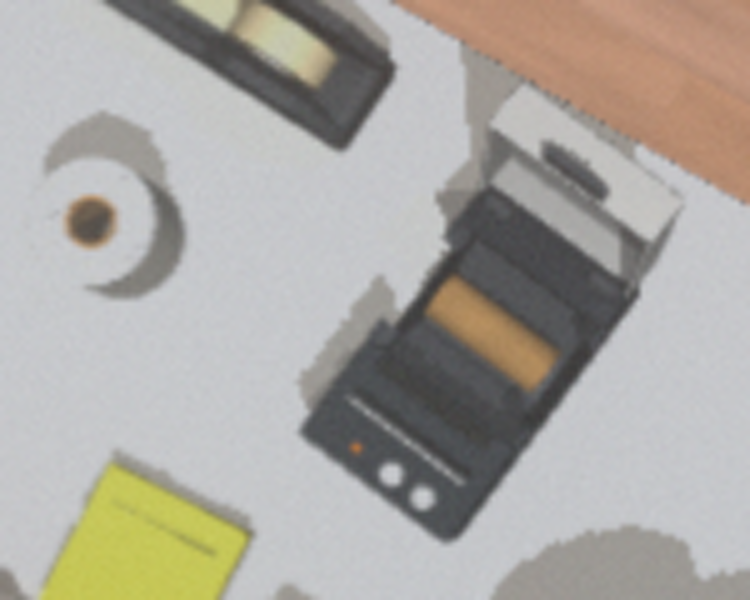

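View pics/sc.png

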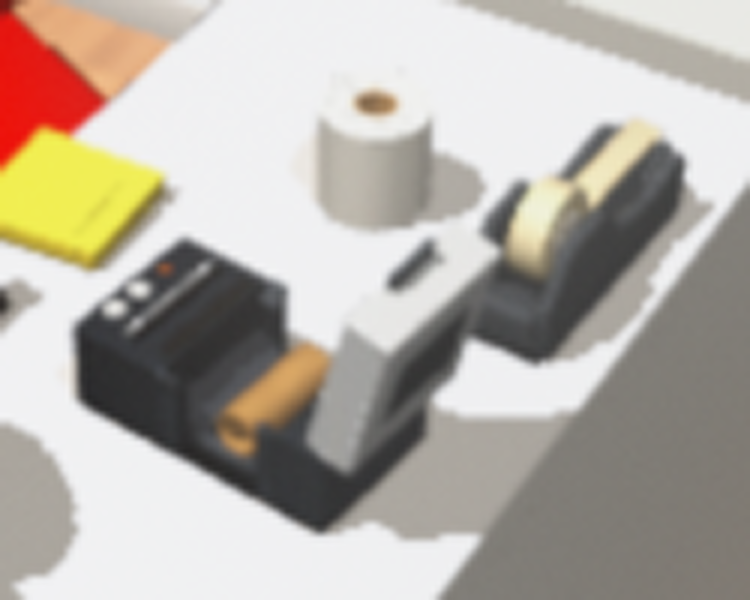

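The crops show the printer lying front to lower-left, yawed about -30 to -40°, with its corners at crop (302,432), (449,541) and (637,292). The core lies in the bay and the cover leans back a little. The roll is clear on all sides. Next I'll fit the poses.

```bash
cat > m.py <<'E'
from h import *
from scipy.optimize import least_squares
c=cam('top');s=cam('side')
T=[((302,432),(-75,43)),((450,541),(-75,-43)),((637,292),(75,-43)),((385,320),(-9.5,43)),((447,240),(36.5,43))]
S=[((185,240),(-75,43)),((77,328),(-75,-43)),((285,290),(-9.5,43))]
def W(p,X):
    X=np.array(X,float);C,N=np.cos(p[2]),np.sin(p[2])
    return np.c_[p[0]+C*X[:,0]-N*X[:,1],p[1]+N*X[:,0]+C*X[:,1],X[:,2]]
def res(p,both=1):
    r=[]
    for P,cm,f,o in((T,c,5,(135,125)),(S,s,6,(205,125)))[:1+both]:
        uv=np.array([a for a,_ in P])/f+o
        X=W(p,[[x/1e3,y/1e3,.052] for _,(x,y) in P]); r.append((proj(cm,X)-uv).ravel())
    return np.concatenate(r)
for b in(0,1):
    q=least_squares(res,[.54,.05,-.6],args=(b,),loss='soft_l1');p=q.x
    print(p.round(4),np.degrees(p[2]),res(p,b).round(1))
bay=W(p,[[.0135,0,.04]]);print('bay',bay)
# core
def blob(im,lo,hi,box):
    h=cv2.cvtColor(im,cv2.COLOR_BGR2HSV);m=cv2.inRange(h,lo,hi);k=np.zeros_like(m);x0,y0,x1,y1=box;k[y0:y1,x0:x1]=m[y0:y1,x0:x1]
    cs=cv2.findContours(k,0,2)[0];return max(cs,key=cv2.contourArea)
k=blob(c['image'],(8,90,90),(25,255,255),(215,175,255,210))
r=cv2.minAreaRect(k);bp=cv2.boxPoints(r);w=onz(c,bp,.028);print('core',w.mean(0),[ (np.linalg.norm(d),np.degrees(np.arctan2(d[1],d[0]))) for d in(w[1]-w[0],w[2]-w[1])])
# roll hole, top z .062
k=blob(c['image'],(5,80,20),(30,255,200),(140,155,170,185));print('roll hole',onz(c,[cv2.minEnclosingCircle(k)[0]],.060))
k=blob(s['image'],(3,80,20),(30,255,200),(255,135,280,150));print('roll hole side',onz(s,[cv2.minEnclosingCircle(k)[0]],.060))
k=blob(c['image'],(70,60,20),(100,255,200),(305,195,365,258))
e=cv2.fitEllipse(cv2.convexHull(k));print('bin',e,onz(c,[e[0]],.07))
k=blob(s['image'],(70,60,20),(100,255,200),(185,222,242,280));x,y,ww,hh=cv2.boundingRect(k)
print('bin side x-range',onz(s,[(x,242),(x+ww,242)],.07))
# cover angle via predicted edge pixels
for th in np.radians([90,100,110,115,120]):
    ex=.064-.088*np.cos(th)+.026*np.sin(th);ez=.054+.088*np.sin(th)+.026*np.cos(th)
    X=W(p,[[ex,.043,ez],[ex,-.043,ez]]);print(np.degrees(th).round(),((proj(c,X)-(135,125))*5).round().tolist(),((proj(s,X)-(205,125))*6).round().tolist(),ex,ez)
E
python3 m.py
```

```text
[ 0.535   0.05   -0.6443] -36.91358023460191 [-0.6  0.2 -0.5  1.3  1.9 -1.4  0.2 -0.2 -0.1 -0.1]
[ 0.5361  0.0497 -0.6433] -36.85804608407726 [-0.5 -0.2 -0.3  0.8  2.  -1.9  0.3 -0.6  0.  -0.5 -1.1 -0.8 -2.3 -0.3
 -0.1 -0.3]
bay [[0.54688169 0.04160181 0.04      ]]
core [0.55003338 0.04457498 0.028     ] [(np.float64(0.02207866883945927), np.float64(-37.12094106995546)), (np.float64(0.06379244484285418), np.float64(-127.40342457245775))]
roll hole [[0.60517191 0.22907149 0.06      ]]
roll hole side [[0.59948333 0.23228125 0.06      ]]
bin ((366.6566162109375, 237.4355926513672), (9.955777168273926, 14.675880432128906), 36.62777328491211) [[ 0.44391699 -0.2573142   0.07      ]]
bin side x-range [[ 0.41290209 -0.18743629  0.07      ]
 [ 0.50875716 -0.18549943  0.07      ]]
90.0 [[503.0, 110.0], [667.0, 233.0]] [[464.0, 224.0], [348.0, 326.0]] 0.09 0.142
100.0 [[525.0, 85.0], [688.0, 206.0]] [[492.0, 247.0], [376.0, 351.0]] 0.10488604121300728 0.13614822964573411
110.0 [[546.0, 63.0], [707.0, 183.0]] [[516.0, 274.0], [402.0, 379.0]] 0.11852978075309246 0.12780042690269255
115.0 [[555.0, 54.0], [716.0, 173.0]] [[527.0, 289.0], [414.0, 394.0]] 0.12475440949613444 0.12276701045396701
120.0 [[564.0, 47.0], [724.0, 165.0]] [[537.0, 303.0], [424.0, 409.0]] 0.1305166604983954 0.1172102355330306
```

Call:
send_rows(xyz=[[0.0268,-0.0266,0],[0.0268,-0.0266,0],[0.0268,-0.0266,0],[0.0268,-0.0266,0],[0.0268,-0.0266,0],[0.0268,-0.0266,0],[0.0268,-0.0266,0],[0.0268,-0.0266,0],[0.0268,-0.0266,0],[0.0268,-0.0266,0],[0.0268,-0.0266,0],[0.0268,-0.0266,0],[0.0268,-0.0266,0],[0.0268,-0.0266,0],[0.0268,-0.0266,0],[0.0268,-0.0266,0],[0.0268,-0.0266,0],[0.0268,-0.0266,0],[0.0268,-0.0266,0],[0.0268,-0.0266,0]], rotation=[[0,0,0],[0,0,0],[0,0,0],[0,0,0],[0,0,0],[0,0,0],[0,0,0],[0,0,0],[0,0,0],[0,0,0],[0,0,0],[0,0,0],[0,0,0],[0,0,0],[0,0,0],[0,0,0],[0,0,0],[0,0,0],[0,0,0],[0,0,0]], jaw=[1,1,1,1,1,1,1,1,1,1,1,1,1,1,1,1,1,1,1,1])

```text
time_s: 2.3
tool_pos: [0.5475, 0.0452, 0.4049]
tool_rot: [180.0, -0.0, 17.0]
force: [0.1, -0.9, -0.6]
grip_width: 0.087
grasp_force: 0.0
```

Call:
send_rows(xyz=[[0,0,0],[0,0,0],[0,0,0],[0,0,0],[0,0,0],[0,0,0],[0,0,0],[0,0,0],[0,0,0],[0,0,0],[0,0,0],[0,0,0],[0,0,0],[0,0,0],[0,0,0],[0,0,0],[0,0,0]], rotation=[[0,0,-0.1375],[0,0,-0.1375],[0,0,-0.1375],[0,0,-0.1375],[0,0,-0.1375],[0,0,-0.1375],[0,0,-0.1375],[0,0,-0.1375],[0,0,-0.1375],[0,0,-0.1375],[0,0,-0.1375],[0,0,-0.1375],[0,0,-0.1375],[0,0,-0.1375],[0,0,-0.1375],[0,0,-0.1375],[0,0,0]], jaw=[1,1,1,1,1,1,1,1,1,1,1,1,1,1,1,1,1])

```text
time_s: 4.0
tool_pos: [0.547, 0.0438, 0.4047]
tool_rot: [-180.0, -0.0, 143.1]
force: [-1.1, 0.4, -0.6]
grip_width: 0.087
grasp_force: 0.0
```

Call:
send_rows(xyz=[[-0.001,0.0015,0.02],[0,0,0.02],[0,0,0.02],[0,0,0.02],[0,0,0.02],[0,0,0.02],[0,0,0.02],[0,0,0.02],[0,0,0.01],[0,0,0.01],[0,0,0.01],[0,0,0.01],[0,0,0.01],[0,0,0.006],[0,0,0]], rotation=[[0,0,0],[0,0,0],[0,0,0],[0,0,0],[0,0,0],[0,0,0],[0,0,0],[0,0,0],[0,0,0],[0,0,0],[0,0,0],[0,0,0],[0,0,0],[0,0,0],[0,0,0]], jaw=[1,1,1,1,1,1,1,1,1,1,1,1,1,1,1])

```text
time_s: 5.5
tool_pos: [0.5487, 0.0447, 0.1881]
tool_rot: [180.0, -0.0, 143.1]
force: [0.3, 1.0, -0.2]
grip_width: 0.0869
grasp_force: 0.2
```

Call:
send_rows(xyz=[[0,0,0],[0,0,0],[0,0,0],[0,0,0],[0,0,0],[0,0,0],[0,0,0],[0,0,0]], rotation=[[0,0,0],[0,0,0],[0,0,0],[0,0,0],[0,0,0],[0,0,0],[0,0,0],[0,0,0]], jaw=[0.9,0.8,0.75,0.7,0.6,0.6,0.6,0.6], newtons=8)

```text
time_s: 6.3
tool_pos: [0.5491, 0.0448, 0.189]
tool_rot: [179.9, 0.0, 143.1]
force: [2.7, 1.4, -0.4]
grip_width: 0.0676
grasp_force: 8.0
```

Call:
send_rows(xyz=[[0,0,0],[0,0,0],[0,0,0]], rotation=[[0,0,0],[0,0,0],[0,0,0]], jaw=[0.6,0.6,0.6])

```text
time_s: 6.6
tool_pos: [0.5491, 0.0448, 0.189]
tool_rot: [179.9, 0.0, 143.1]
force: [3.4, 3.1, 0.3]
grip_width: 0.0681
grasp_force: 8.0
```

Run:
```python
from h import *
s=cam('side');c=cam('top')
a=cv2.resize(s['image'][100:240,200:330],None,fx=4,fy=4,interpolation=2);b=cv2.resize(c['image'][125:265,165:235+40],None,fx=4,fy=4,interpolation=2)
cv2.imwrite('pics/g1.png',np.hstack([a,b])[:600,:800])
print(a.shape,b.shape)
```

```text
(560, 520, 3) (560, 440, 3)
```

View pics/g1.png

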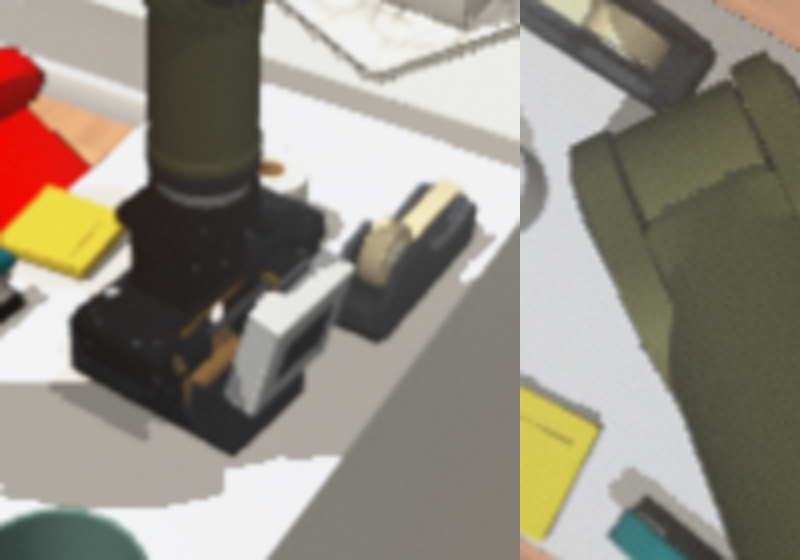

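The left crop shows the fingers at the core's ends. The 68 mm opening matches the bay floor's edges: the tips at z = 7 mm are below the floor at 10 mm. I'll raise the arm about 6 mm and grip again.

Call:
send_rows(xyz=[[0,0,0],[0,0,0],[0,0,-0.003],[0,0,-0.003],[0,0,0],[0,0,0],[0,0,0],[0,0,0],[0,0,0],[0,0,0]], rotation=[[0,0,0],[0,0,0],[0,0,0],[0,0,0],[0,0,0],[0,0,0],[0,0,0],[0,0,0],[0,0,0],[0,0,0]], jaw=[0.9,0.9,0.9,0.9,0.9,0.6,0.6,0.6,0.6,0.6])

```text
time_s: 7.7
tool_pos: [0.5487, 0.0445, 0.1946]
tool_rot: [-180.0, -0.0, 143.1]
force: [-0.2, -0.6, -0.2]
grip_width: 0.0622
grasp_force: 8.0
```

Call:
send_rows(xyz=[[0,0,-0.01],[0,0,-0.02],[0,0,-0.025],[0,0,-0.025],[0,0,-0.025],[0,0,-0.025],[-0.0076,-0.0242,0],[-0.0076,-0.0242,0],[-0.0076,-0.0242,0],[-0.0076,-0.0242,0],[-0.0076,-0.0242,0],[-0.0076,-0.0242,0],[-0.0076,-0.0242,0],[-0.0076,-0.0242,0],[-0.0076,-0.0242,0],[-0.0076,-0.0242,0],[0,0,0],[0,0,0]], rotation=[[0,0,0],[0,0,0],[0,0,0],[0,0,0],[0,0,0],[0,0,0],[0,0,0],[0,0,0],[0,0,0],[0,0,0],[0,0,0],[0,0,0],[0,0,0],[0,0,0],[0,0,0],[0,0,0],[0,0,0],[0,0,0]], jaw=[0.6,0.6,0.6,0.6,0.6,0.6,0.6,0.6,0.6,0.6,0.6,0.6,0.6,0.6,0.6,0.6,0.6,0.6])

```text
time_s: 9.5
tool_pos: [0.464, -0.1946, 0.3252]
tool_rot: [180.0, 0.0, 143.0]
force: [0.2, 0.1, 0.3]
grip_width: 0.0616
grasp_force: 8.0
```

Run:
```python
from h import *
s=cam('side','s2.png')
im=s['image'].copy();g=np.array([.464,-.194,0])
an=np.linspace(0,6.28,40)
P=proj(s,np.c_[.464+.0575*np.cos(an),-.194+.0575*np.sin(an),0*an+.07]).astype(np.int32)
cv2.polylines(im,[P],True,(0,0,255),1)
cv2.imwrite('pics/g2.png',cv2.resize(im[140:290,150:350],None,fx=4,fy=4,interpolation=2))
```

```text
(no output)
```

View pics/g2.png

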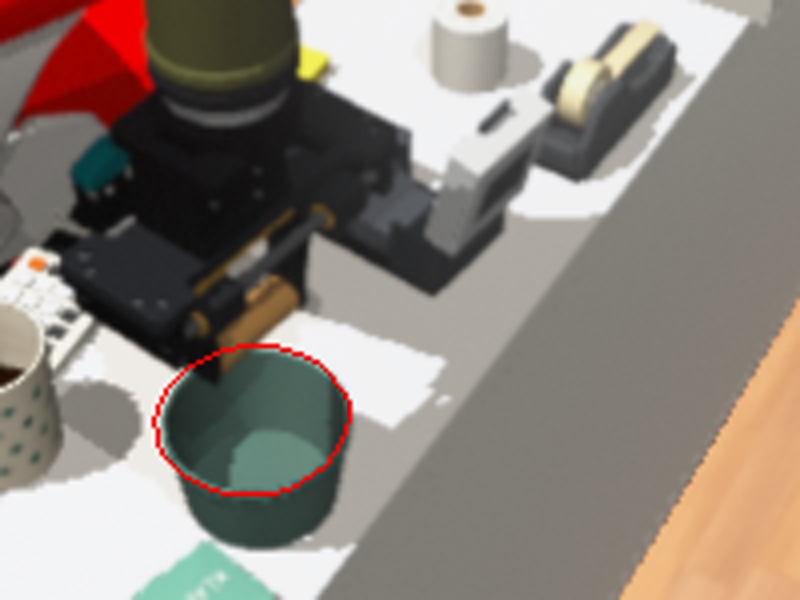

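The picture shows the core held above the bin, and the predicted rim (red) matches to about 2 mm. I'll lower and release.

Call:
send_rows(xyz=[[-0.002,0.001,0.02],[0,0,0.02],[0,0,0.02],[0,0,0.01],[0,0,0.01],[0,0,0],[0,0,0],[0,0,0],[0,0,0],[0,0,0],[0,0,0],[0,0,-0.02],[0,0,-0.03],[0,0,-0.05],[0,0,-0.05]], rotation=[[0,0,0],[0,0,0],[0,0,0],[0,0,0],[0,0,0],[0,0,0],[0,0,0],[0,0,0],[0,0,0],[0,0,0],[0,0,0],[0,0,0],[0,0,0],[0,0,0],[0,0,0]], jaw=[0.6,0.6,0.6,0.6,0.6,0.6,0.85,0.85,0.85,0.85,0.85,0.85,0.85,1,1])

```text
time_s: 11.05
tool_pos: [0.4658, -0.1947, 0.396]
tool_rot: [-180.0, -0.1, 143.1]
force: [0.9, -1.3, -0.4]
grip_width: 0.0825
grasp_force: 0.0
```

Run:
```python
from h import *
s=cam('side','s3.png');c=cam('top','t3.png')
a=cv2.resize(s['image'][200:290,180:250],None,fx=4,fy=4);b=cv2.resize(c['image'][180:270,290:390],None,fx=4,fy=4)
cv2.imwrite('pics/g3.png',np.hstack([a,b]))
```

```text
(no output)
```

View pics/g3.png

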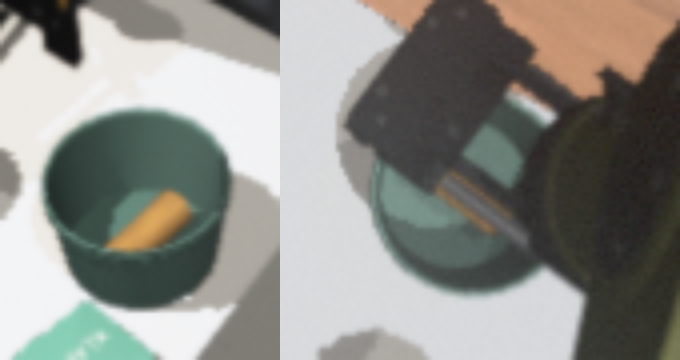

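The core lies well inside the bin. Now I'll move to the roll, turning the tool to yaw 201° and then tilting it 50° outward.

Call:
send_rows(xyz=[[0.0214,0.0314,0],[0.0214,0.0314,0],[0.0214,0.0314,0],[0.0214,0.0314,0],[0.0214,0.0314,0],[0.0214,0.0314,0],[0.0214,0.0314,0],[0.0214,0.0314,0],[0.0214,0.0314,0],[0.0214,0.0314,0],[0,0,0]], rotation=[[0,0,0],[0,0,0],[0,0,0],[0,0,0],[0,0,0],[0,0,0],[0,0,0],[0,0,0],[0,0,0],[0,0,0],[0,0,0]], jaw=[1,1,1,1,1,1,1,1,1,1,1])

```text
time_s: 12.25
tool_pos: [0.4822, 0.1907, 0.3949]
tool_rot: [179.8, -0.2, 143.6]
force: [-0.8, 0.8, -0.3]
grip_width: 0.0868
grasp_force: 0.0
```

Call:
send_rows(xyz=[[0,0,0],[0,0,0],[0,0,0],[0,0,0],[0,0,0],[0,0,0],[0,0,0],[0,0,0],[0,0,0],[0,0,0],[0,0,0],[0,0,0],[0,0,0],[0,0,0],[0,0,0],[0,0,0]], rotation=[[0,0,-0.126],[0,0,-0.126],[0,0,-0.126],[0,0,-0.126],[0,0,-0.126],[0,0,-0.126],[0,0,-0.126],[0,0,-0.126],[0,-0.1247,0],[0,-0.1247,0],[0,-0.1247,0],[0,-0.1247,0],[0,-0.1247,0],[0,-0.1247,0],[0,-0.1247,0],[0,0,0]], jaw=[1,1,1,1,1,1,1,1,1,1,1,1,1,1,1,1])

```text
time_s: 13.85
tool_pos: [0.4822, 0.185, 0.3931]
tool_rot: [180.0, 49.9, -159.1]
force: [-1.1, 0.5, -0.5]
grip_width: 0.0872
grasp_force: 0.0
```

```bash
cat >> h.py <<'E'
from scipy.spatial.transform import Rotation as Rn
def st():
    o=env.get_obs();R=Rn.from_euler('xyz',o['tool_rot'],degrees=True).as_matrix()
    return np.array(o['tool_pos']),R,o
def need(g,off=.164):
    p,R,o=st(); print('need tool shift for grasp at',g,(R.T@(np.array(g)-p-R[:,2]*off)).round(4))
E
python3 - <<'E'
from h import *
p,R,o=st();print(p,o['tool_rot'],o['qpos'].round(1));print(R.round(3))
print('up in tool',R.T@[0,0,1])
need([.602,.229,.154])
s=cam('side')
def wm(c,box):
    x0,y0,x1,y1=box;h=cv2.cvtColor(c['image'],cv2.COLOR_BGR2HSV)
for n in('s0.png',):
    im=cv2.imread('pics/'+n);x0,y0=250,132;cr=im[y0:170,x0:285]
    print(cr[14,:,1],cr[20,:,1])
E
```

```text
[0.48217315 0.18499619 0.39306932] [ 179.98600536   49.90834281 -159.08841022] [ 28.  -16.  -45.4 123.3 -32.8  20.2 115.4]
[[-0.602 -0.357  0.715]
 [-0.23   0.934  0.273]
 [-0.765  0.    -0.644]]
up in tool [-7.65015183e-01  1.57301673e-04 -6.44012224e-01]
need tool shift for grasp at [0.602, 0.229, 0.154] [ 0.1007 -0.0017  0.0876]
[240 241 241 240 240 240 239 223 186 182 204 223 234 238 238 239 239 237
 236 236 237 235 234 229 209 176 166 223 239 240 241 240 240 240 240] [241 240 240 235 232 231 230 212 182 173 180 183 185 185 184 183 179 177
 172 166 159 155 152 148 142 135 139 159 169 171 174 178 198 212 231]
```

Call:
send_rows(xyz=[[0.0201,-0.0003,0.0175],[0.0201,-0.0003,0.0175],[0.0201,-0.0003,0.0175],[0.0201,-0.0003,0.0175],[0.0201,-0.0003,0.0175],[0,0,0]], rotation=[[0,0,0],[0,0,0],[0,0,0],[0,0,0],[0,0,0],[0,0,0]], jaw=[1,1,1,1,1,1])

```text
time_s: 14.5
tool_pos: [0.486, 0.1844, 0.2908]
tool_rot: [179.6, 49.7, -159.3]
force: [-0.9, -0.8, -0.0]
grip_width: 0.087
grasp_force: 0.0
```

Call:
send_rows(xyz=[[0.0115,0,0.0097],[0.0115,0,0.0097],[0.0115,0,0.0097],[0.0115,0,0.0097],[0.0115,0,0.0097],[0.0115,0,0.0097],[0.0115,0,0.0097],[0.0115,0,0.0097],[0,0,0]], rotation=[[0,0,0],[0,0,0],[0,0,0],[0,0,0],[0,0,0],[0,0,0],[0,0,0],[0,0,0],[0,0,0]], jaw=[1,1,1,1,1,1,1,1,1])

```text
time_s: 15.4
tool_pos: [0.46, 0.173, 0.2451]
tool_rot: [179.2, 45.8, -159.1]
force: [1.0, -0.5, 0.3]
grip_width: 0.0872
grasp_force: 0.0
```

Call:
send_rows(xyz=[[0,0,0],[0,0,0],[0,0,0],[0,0,0],[0,0,0],[0,0,0],[0,0,0]], rotation=[[0,0,0],[0,0,0],[0,0,0],[0,0,0],[0,0,0],[0,0,0],[0,0,0]], jaw=[0.8,0.7,0.6,0.5,0.5,0.5,0.5], newtons=20)

```text
time_s: 16.1
tool_pos: [0.4608, 0.1731, 0.2459]
tool_rot: [179.3, 45.9, -159.1]
force: [-0.2, -0.1, -0.3]
grip_width: 0.045
grasp_force: 0.0
```

Run:
```python
from h import *
p,R,o=st();print(p+R[:,2]*.164,o['qpos'].round(1))
s=cam('side','s4.png');c=cam('top')
cv2.imwrite('pics/g4.png',cv2.resize(s['image'][90:240,180:330],None,fx=4,fy=4,interpolation=2))
```

```text
[0.57011708 0.21704876 0.13185354] [ 58.8  -5.7 -79.1 132.9 -67.9   5.5 154.2]
```

View pics/g4.png

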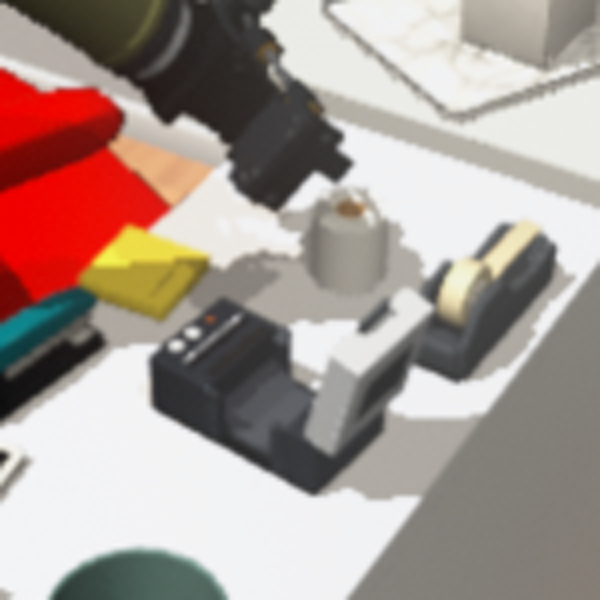

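The gripper is short of the roll: joints 3, 6 and 7 are at their limits, so this outward tilt can't be reached. I'll fit a quick kinematic model to choose a tilt plane that can.

```bash
cat > kin.py <<'E'
from h import *
from scipy.optimize import least_squares
D=[([73.803,18.392,-4.016,83.108,1.295,78.541,-3.26],[.19,-.622,.405],[-180,0,17]),
([28.,-16,-45.4,123.3,-32.8,20.2,115.4],[.48217,.18500,.39307],[179.986,49.908,-159.088]),
([58.8,-5.7,-79.1,132.9,-67.9,5.5,154.2],[.4608,.1731,.2459],[179.3,45.9,-159.1])]
def fk(q,P,s=(1,)*7,o=(0,0)):
    q=np.radians(q)*np.array(s);z0,L1,a,L2,d6,x0,b=P[:7]
    T=np.eye(4)
    def m(ax,an,t=(0,0,0)):
        M=np.eye(4);M[:3,:3]=Rn.from_euler(ax,an).as_matrix();M[:3,3]=t;return M
    for M in(m('z',q[0]+o[0]),m('y',q[1],(x0,0,z0)),m('z',q[2]),m('y',q[3],(a,0,L1)),m('z',q[4],(-a,0,0)),m('y',q[5],(b,0,L2)),m('z',q[6]+o[1],(0,0,d6))): T=T@M
    return T
if __name__=='__main__':
    import itertools
    best=[]
    for s in itertools.product((1,-1),repeat=4):
      S=(s[0],1,s[1],1,s[2],1,s[3])
      for o1 in(0,np.pi/2,np.pi,-np.pi/2):
       for o7 in(0,np.pi/2,np.pi,-np.pi/2):
        e=0
        for q,p,r in D:
            R=fk(q,[0]*7,S,(o1,o7))[:3,:3];e+=(Rn.from_matrix(R).inv()*Rn.from_euler('xyz',r,degrees=True)).magnitude()
        best.append((e,S,o1,o7))
    best.sort(key=lambda b:b[0]);print(best[:2])
    e,S,o1,o7=best[0]
    f=lambda P:np.concatenate([fk(q,P,S,(o1,o7))[:3,3]-p for q,p,r in D])
    r=least_squares(lambda P:np.r_[f(P),1e-3*(P-[.3,.4,0,.4,.1,0,0])],[.3,.4,0,.4,.1,0,0]);print(r.x.round(4),f(r.x).round(4))
E
python3 kin.py
```

```text
[(0.0014982468904491193, (-1, 1, -1, 1, -1, 1, -1), 0, 1.5707963267948966), (1.467379814047546, (1, 1, -1, 1, -1, 1, 1), -1.5707963267948966, 3.141592653589793)]
[0.2326 0.3927 0.036  0.4742 0.1187 0.0229 0.0116] [ 0.0248  0.0082  0.     -0.0008  0.0018 -0.0033  0.0012 -0.0022  0.0033]
```

```bash
cat > kin2.py <<'E'
from kin import *
S=(-1,1,-1,1,-1,1,-1);O=(0,np.pi/2)
def fk2(q,P):
    q=np.radians(q)*S;z0,L1,L2,d6,x0,y0,xe,ye,xw,yw=P
    T=np.eye(4)
    for ax,an,t in(('z',q[0],(0,0,0)),('y',q[1],(x0,y0,z0)),('z',q[2],(0,0,0)),('y',q[3],(xe,ye,L1)),('z',q[4],(0,0,0)),('y',q[5],(xw,yw,L2)),('z',q[6]+O[1],(0,0,d6))):
        M=np.eye(4);M[:3,:3]=Rn.from_euler(ax,an).as_matrix();M[:3,3]=t;T=T@M
    return T
LO=np.array([-163.93,-17.29,-79.2,3.27,-89.18,5.43,-154.24]);HI=np.array([163.93,119.83,71.16,140.29,269.18,117.66,154.24])
f=lambda P:np.concatenate([fk2(q,P)[:3,3]-p for q,p,r in D])
P0=np.array([.3,.4,.4,.1]+[0]*6)
r=least_squares(lambda P:np.r_[f(P),3e-3*(P-P0)],P0);PP=r.x
def ik(Rt,pt,seeds=12,margin=4,q0=None):
    rng=np.random.default_rng(0);out=None
    for i in range(seeds):
        g=q0 if (i==0 and q0 is not None) else rng.uniform(LO+8,HI-8)
        def e(q):
            T=fk2(q,PP);return np.r_[(T[:3,3]-pt)*10,Rn.from_matrix(Rt.T@T[:3,:3]).as_rotvec()*3]
        r=least_squares(e,np.clip(g,LO+margin+.1,HI-margin-.1),bounds=(LO+margin,HI-margin))
        if out is None or r.cost<out[0]: out=(r.cost,r.x)
        if r.cost<1e-6: break
    return out
if __name__=='__main__': print(PP.round(4),f(PP).round(4))
E
python3 kin2.py
```

```text
[ 0.2448  0.4769  0.5062  0.1873  0.0021 -0.0058  0.0022 -0.01    0.0036
 -0.0105] [ 0.  0. -0. -0. -0.  0.  0.  0. -0.]
```

```bash
cat > scan.py <<'E'
from kin2 import *
def RT(al,ph,s):
    a,p=np.radians([al,ph]);h=np.array([np.cos(p),np.sin(p),0]);ez=np.array([0,0,1.])
    z=np.sin(a)*h-np.cos(a)*ez;y=s*np.cross(ez,h);return np.c_[np.cross(y,z),y,z]
def ok(g,al,ph,s,**k):
    R=RT(al,ph,s);return ik(R,np.array(g)-.164*R[:,2],**k)
if __name__=='__main__':
  for al in(30,45,60):
    for ph in range(0,360,30):
        o=''
        for s in(1,-1):
            for z in(.036,.15):
                c,q=ok([.602,.229,z],al,ph,s,seeds=6);o+=' %s'%('OK' if c<1e-5 else '--')
        print(al,ph,o)
E
time python3 scan.py
```

```text
30 0  OK OK OK OK
30 30  OK OK OK OK
30 60  OK OK OK OK
30 90  OK -- OK OK
30 120  OK OK OK OK
30 150  OK OK OK OK
30 180  OK OK OK OK
30 210  OK OK OK OK
30 240  OK OK OK OK
30 270  OK OK OK OK
30 300  OK OK OK OK
30 330  OK OK OK --
45 0  OK OK OK --
45 30  OK OK OK OK
45 60  OK -- OK OK
45 90  OK OK OK OK
45 120  OK OK OK OK
45 150  OK OK OK OK
45 180  OK -- OK --
45 210  OK -- OK --
45 240  OK OK OK OK
45 270  OK OK OK OK
45 300  OK OK OK OK
45 330  OK OK OK OK
60 0  OK OK OK OK
60 30  -- -- -- --
60 60  OK OK OK OK
60 90  OK OK OK OK
60 120  OK OK OK OK
60 150  OK OK OK OK
60 180  -- -- -- --
60 210  -- -- -- --
60 240  -- -- -- --
60 270  OK OK OK OK
60 300  OK OK OK OK
60 330  OK OK OK OK
real	5m10.928s
user	5m11.211s
sys	0m0.145s
```

Call:
send_rows(xyz=[[-0.01,0,-0.01],[-0.01,0,-0.01],[-0.01,0,-0.012],[-0.008,0,-0.014],[-0.005,0,-0.015],[0,0,-0.015],[0,0,-0.02],[0,0,-0.02],[0,0,0]], rotation=[[0,0.1335,0],[0,0.1335,0],[0,0.1335,0],[0,0.1335,0],[0,0.1335,0],[0,0.1335,0],[0,0,0],[0,0,0],[0,0,0]], jaw=[1,1,1,1,1,1,1,1,1])

```text
time_s: 17.1
tool_pos: [0.4526, 0.1729, 0.3644]
tool_rot: [178.0, 9.8, -157.1]
force: [0.2, 0.6, 1.3]
grip_width: 0.0868
grasp_force: 0.0
```

Run:
```python
from h import *
p,R,o=st();print(p,o['tool_rot'],o['qpos'].round(1),o['time_s'])
```

```text
[0.45258987 0.17288574 0.36436625] [ 177.97945706    9.81957514 -157.13908813] [ 57.9  -8.2 -74.7 111.2 -12.3  61.8 100.7] 17.1
```

```bash
cat >> h.py <<'E'
def plan(pt,rpy,off=0.):
    """shift in present tool axes, then rotvec"""
    p,R,o=st();Rt=Rn.from_euler('xyz',rpy,degrees=True).as_matrix()
    print('shift',(R.T@(np.array(pt)-Rt[:,2]*off-p)).round(4),'rot',Rn.from_matrix(R.T@Rt).as_rotvec().round(4))
E
python3 -c "
from h import *
plan([.602,.229,.38],[180,0,110.8])"
```

```text
shift [-0.1598 -0.0068  0.0116] rot [0.165  0.1046 1.6053]
```

Call:
send_rows(xyz=[[-0.032,-0.0014,0.0023],[-0.032,-0.0014,0.0023],[-0.032,-0.0014,0.0023],[-0.032,-0.0014,0.0023],[-0.032,-0.0014,0.0023],[0,0,0],[0,0,0],[0,0,0],[0,0,0],[0,0,0],[0,0,0],[0,0,0],[0,0,0],[0,0,0],[0,0,0],[0,0,0],[0,0,0],[0,0,0],[0,0,0]], rotation=[[0,0,0],[0,0,0],[0,0,0],[0,0,0],[0,0,0],[0.0127,0.008,0.1235],[0.0127,0.008,0.1235],[0.0127,0.008,0.1235],[0.0127,0.008,0.1235],[0.0127,0.008,0.1235],[0.0127,0.008,0.1235],[0.0127,0.008,0.1235],[0.0127,0.008,0.1235],[0.0127,0.008,0.1235],[0.0127,0.008,0.1235],[0.0127,0.008,0.1235],[0.0127,0.008,0.1235],[0.0127,0.008,0.1235],[0,0,0]], jaw=[1,1,1,1,1,1,1,1,1,1,1,1,1,1,1,1,1,1,1])

```text
time_s: 19.0
tool_pos: [0.5874, 0.2237, 0.3753]
tool_rot: [-179.3, 0.1, 111.0]
force: [0.6, 0.3, -0.7]
grip_width: 0.087
grasp_force: 0.0
```

```bash
cat > sim.py <<'E'
from scan import *
# local IK tracking from the present joints for tilt +45 at roll, then -45
p,R,o=st();q=o['qpos'];print(p,o['tool_rot'],q.round(1),(fk2(q,PP)[:3,3]-p).round(4))
def track(q,Rt,pt):
    def e(x):
        T=fk2(x,PP);return np.r_[(T[:3,3]-pt)*10,Rn.from_matrix(Rt.T@T[:3,:3]).as_rotvec()*3,(x-q)*2e-4]
    r=least_squares(e,np.clip(q,LO+.1,HI-.1),bounds=(LO,HI),max_nfev=40);T=fk2(r.x,PP);return r.x,np.linalg.norm(T[:3,3]-pt)
for seq in ([(a,.20) for a in range(9,46,9)]+[(45,.15),(45,.09),(45,.036),(45,.12),(45,.2)]+[(a,.2) for a in range(36,-46,-9)]+[(-45,.12),(-45,.03)],):
    for a,z in seq:
        Rt=Rn.from_euler('xyz',[180,0,110.8],degrees=True).as_matrix()@Rn.from_euler('y',a,degrees=True).as_matrix()
        q,e=track(q,Rt,np.array([.602,.229,z])-.164*Rt[:,2]);print(a,z,q.round(0),round(e,4))
E
python3 sim.py
```

```text
[0.58737755 0.22365182 0.37533081] [-1.79339666e+02  1.15364221e-01  1.10954485e+02] [ 12.6  23.1 -46.3  87.1  16.9  77.7 -14.3] [ 0.0089 -0.0026  0.0004]
9 0.2 [ 18.  25. -48.  87.  10.  75.  -9.] 0.0
18 0.2 [ 23.  28. -50.  87.   3.  74.  -3.] 0.0
27 0.2 [ 29.  31. -53.  86.  -3.  74.   2.] 0.0
36 0.2 [ 33.  35. -55.  86.  -8.  75.   6.] 0.0
45 0.2 [ 36.  40. -56.  85. -13.  76.  10.] 0.0
45 0.15 [ 35.  43. -55.  87. -11.  72.  12.] 0.0
45 0.09 [ 34.  47. -53.  89. -10.  68.  14.] 0.0
45 0.036 [ 33.  50. -51.  90.  -8.  64.  16.] 0.0
45 0.12 [ 35.  45. -54.  88. -11.  70.  13.] 0.0
45 0.2 [ 36.  40. -56.  85. -13.  76.  10.] 0.0
36 0.2 [ 33.  35. -55.  86.  -8.  75.   6.] 0.0
27 0.2 [ 29.  31. -53.  86.  -3.  74.   2.] 0.0
18 0.2 [ 24.  28. -51.  87.   3.  74.  -4.] 0.0
9 0.2 [ 18.  26. -49.  87.  11.  75.  -9.] 0.0
0 0.2 [ 12.  25. -47.  87.  18.  76. -16.] 0.0
-9 0.2 [  6.  25. -45.  87.  26.  79. -22.] 0.0
-18 0.2 [ -0.  25. -43.  87.  34.  82. -28.] 0.0
-27 0.2 [ -7.  27. -41.  87.  42.  87. -34.] 0.0
-36 0.2 [-13.  30. -39.  87.  49.  92. -38.] 0.0
-45 0.2 [-18.  33. -36.  87.  55.  97. -42.] 0.0
-45 0.12 [-19.  37. -35.  90.  57.  92. -48.] 0.0
-45 0.03 [-20.  44. -33.  92.  60.  87. -54.] 0.0
```

Call:
send_rows(xyz=[[0,0,0],[0,0,0],[0,0,0],[0,0,0],[0,0,0],[0,0,0],[0,0,0]], rotation=[[0,0.131,0],[0,0.131,0],[0,0.131,0],[0,0.131,0],[0,0.131,0],[0,0.131,0],[0,0,0]], jaw=[1,1,1,1,1,1,1])

```text
time_s: 19.7
tool_pos: [0.5883, 0.2211, 0.374]
tool_rot: [-179.0, -45.1, 110.2]
force: [-0.3, -1.5, -1.2]
grip_width: 0.087
grasp_force: 0.0
```

```bash
python3 -c "
from h import *
p,R,o=st();print(p,o['tool_rot'],o['qpos'].round(0));need([.602,.229,.15]);need([.602,.229,.036]);print(Rn.from_matrix(R.T@(Rn.from_euler('xyz',[180,0,110.8],degrees=True)*Rn.from_euler('y',45,degrees=True)).as_matrix()).as_rotvec())"
```

```text
[0.58827159 0.22113845 0.3740392 ] [-179.00267392  -45.05279906  110.1642286 ] [ 31.  33. -59.  89. -19.  73.   4.]
need tool shift for grasp at [0.602, 0.229, 0.15] [-0.1567  0.0184 -0.0041]
need tool shift for grasp at [0.602, 0.229, 0.036] [-0.2374  0.0198  0.0764]
[-0.00955665 -0.00098973 -0.00783435]
```

Call:
send_rows(xyz=[[-0.0261,0.0031,-0.0007],[-0.0261,0.0031,-0.0007],[-0.0261,0.0031,-0.0007],[-0.0261,0.0031,-0.0007],[-0.0261,0.0031,-0.0007],[-0.0261,0.0031,-0.0007],[0,0,0]], rotation=[[-0.0096,0,-0.008],[0,0,0],[0,0,0],[0,0,0],[0,0,0],[0,0,0],[0,0,0]], jaw=[1,1,1,1,1,1,1])

```text
time_s: 20.4
tool_pos: [0.6465, 0.1197, 0.2642]
tool_rot: [-179.7, -44.7, 110.5]
force: [0.9, -1.1, 0.2]
grip_width: 0.0871
grasp_force: 0.0
```

```bash
python3 -c "
from h import *
p,R,o=st();print(p,o['tool_rot'],o['qpos'].round(0));need([.602,.229,.036])
print(Rn.from_matrix(R.T@(Rn.from_euler('xyz',[180,0,110.8],degrees=True)*Rn.from_euler('y',45,degrees=True)).as_matrix()).as_rotvec())
s=cam('side','s5.png');x=cv2.imread('pics/s0.png')
# roll outline in the first side picture, mid-height
for n in (148,152,156): 
  r=x[n,245:295].astype(int).sum(1);print(n,[int(v) for v in r])
c0=cam('side');print(proj(c0,[[.602-.03,.229,.031],[.602+.03,.229,.031],[.602,.229,.062]]))"
```

```text
[0.64646761 0.11968001 0.26424938] [-179.74992409  -44.74817594  110.50396873] [ 34.  43. -52.  86. -12.  73.  13.]
need tool shift for grasp at [0.602, 0.229, 0.036] [-0.0769 -0.0023  0.0812]
[-0.00071925  0.00438715 -0.00367103]
148 [722, 724, 722, 722, 724, 722, 723, 721, 722, 721, 711, 696, 634, 541, 517, 532, 541, 559, 574, 590, 605, 597, 586, 581, 577, 557, 518, 480, 457, 430, 411, 469, 667, 718, 722, 721, 721, 721, 721, 723, 721, 721, 721, 721, 721, 721, 722, 721, 721, 720]
152 [722, 721, 722, 722, 723, 724, 722, 721, 706, 694, 692, 689, 634, 542, 516, 534, 545, 551, 550, 546, 543, 532, 524, 509, 491, 473, 460, 451, 438, 422, 401, 414, 475, 505, 510, 519, 533, 593, 636, 693, 718, 720, 722, 721, 721, 721, 721, 721, 721, 721]
156 [723, 723, 721, 722, 723, 721, 723, 723, 722, 721, 715, 698, 637, 547, 519, 535, 543, 549, 549, 546, 540, 528, 519, 503, 488, 467, 455, 445, 431, 416, 395, 427, 482, 506, 508, 510, 508, 508, 508, 510, 551, 683, 717, 710, 613, 435, 333, 372, 585, 670]
[[258.52209959 149.43779831]
 [277.58012013 149.6819063 ]
 [268.34376376 141.62209241]]
```

Call:
send_rows(xyz=[[-0.0097,-0.0003,0.0102],[-0.0097,-0.0003,0.0102],[-0.0097,-0.0003,0.0102],[-0.0097,-0.0003,0.0102],[-0.0097,-0.0003,0.0102],[-0.0097,-0.0003,0.0102],[-0.0097,-0.0003,0.0102],[-0.0097,-0.0003,0.0102],[0,0,0]], rotation=[[0,0.0044,-0.003],[0,0,0],[0,0,0],[0,0,0],[0,0,0],[0,0,0],[0,0,0],[0,0,0],[0,0,0]], jaw=[1,1,1,1,1,1,1,1,1])

```text
time_s: 21.4
tool_pos: [0.6423, 0.1267, 0.155]
tool_rot: [179.7, -45.3, 111.3]
force: [0.3, -0.6, -0.0]
grip_width: 0.0866
grasp_force: 0.0
```

Call:
send_rows(xyz=[[0,0,0],[0,0,0],[0,0,0],[0,0,0],[0,0,0],[0,0,0],[0,0,0]], rotation=[[0,0,0],[0,0,0],[0,0,0],[0,0,0],[0,0,0],[0,0,0],[0,0,0]], jaw=[0.85,0.75,0.7,0.65,0.5,0.5,0.5], newtons=20)

```text
time_s: 22.1
tool_pos: [0.6421, 0.1264, 0.156]
tool_rot: [179.7, -45.2, 111.3]
force: [-1.3, -0.9, -0.1]
grip_width: 0.0593
grasp_force: 20.0
```

```bash
python3 -c "
from h import *
p,R,o=st();print(p+.164*R[:,2],o['tool_rot'],R.T@[0,0,1])"
```

```text
[0.600558   0.23513931 0.04046011] [179.73860952 -45.22448645 111.26240901] [ 0.70987181  0.00321323 -0.70432357]
```

Call:
send_rows(xyz=[[0.0163,0,-0.0161],[0.0163,0,-0.0161],[0.0163,0,-0.0161],[0.0163,0,-0.0161],[0.0163,0,-0.0161],[0.0163,0,-0.0161],[0.0163,0,-0.0161],[0,0,0]], rotation=[[0,0,0],[0,0,0],[0,0,0],[0,0,0],[0,0,0],[0,0,0],[0,0,0],[0,0,0]], jaw=[0.5,0.5,0.5,0.5,0.5,0.5,0.5,0.5], newtons=30)

```text
time_s: 22.9
tool_pos: [0.6423, 0.1275, 0.3215]
tool_rot: [179.2, -45.1, 111.6]
force: [0.5, 1.7, -1.9]
grip_width: 0.0592
grasp_force: 30.0
```

Call:
send_rows(xyz=[[0,0,0],[0,0,0],[0,0,0],[0,0,0],[0,0,0],[0,0,0],[0,0,0],[0,0,0]], rotation=[[0,-0.1122,0],[0,-0.1122,0],[0,-0.1122,0],[0,-0.1122,0],[0,-0.1122,0],[0,-0.1122,0],[0,-0.1122,0],[0,0,0]], jaw=[0.5,0.5,0.5,0.5,0.5,0.5,0.5,0.5])

```text
time_s: 23.7
tool_pos: [0.6404, 0.1289, 0.3164]
tool_rot: [179.8, -0.2, 111.3]
force: [-0.2, 1.4, -1.4]
grip_width: 0.059
grasp_force: 30.0
```

```bash
python3 -c "
from h import *
p,R,o=st();print(p,o['grip_width'],o['force'],o['tool_rot'],R.T@[0,0,1]);plan([.56,.34,.32],[180,0,110.8])
s=cam('side','s6.png')
cv2.imwrite('pics/g6.png',cv2.resize(s['image'][60:210,180:330],None,fx=3,fy=3,interpolation=2))"
```

```text
[0.6404042  0.12888575 0.31640763] 0.05895403724754447 [-0.15609581  1.40400981 -1.36988177] [179.81974524  -0.20002507 111.28355956] [ 0.00349109  0.00314601 -0.99998896]
shift [ 0.2259  0.0017 -0.0028] rot [ 0.0031 -0.0035  0.0084]
```

View pics/g6.png

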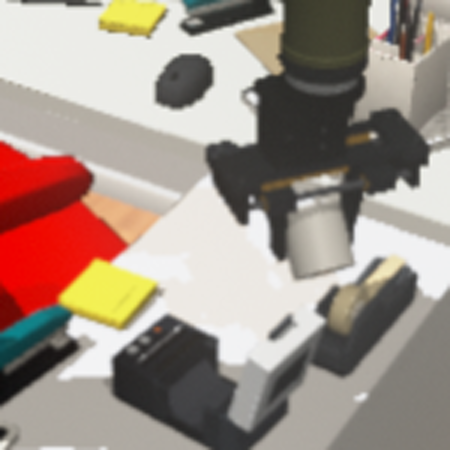

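The picture shows the roll held and tilted about 45° with the fingers vertical. The desk on the left looks higher, so I'll lay the roll down near its old spot.

Call:
send_rows(xyz=[[0.0297,-0.0018,0],[0.0297,-0.0018,0],[0.0297,-0.0018,0],[0.0297,-0.0018,0],[0.0297,-0.0018,0],[0.0297,-0.0018,0],[0.0297,-0.0018,0],[0,0,0],[0,0,0],[0,0,0],[0,0,0],[0,0,0],[0,0,0],[0,0,0],[0,0,0]], rotation=[[0,0,0],[0,0,0],[0,0,0],[0,0,0],[0,0,0],[0,0,0],[0,0,0],[0,-0.1113,0],[0,-0.1113,0],[0,-0.1113,0],[0,-0.1113,0],[0,-0.1113,0],[0,-0.1113,0],[0,-0.1113,0],[0,0,0]], jaw=[0.5,0.5,0.5,0.5,0.5,0.5,0.5,0.5,0.5,0.5,0.5,0.5,0.5,0.5,0.5])

```text
time_s: 25.25
tool_pos: [0.5544, 0.3167, 0.3147]
tool_rot: [-179.8, 44.3, 111.2]
force: [-0.7, 0.8, -3.1]
grip_width: 0.059
grasp_force: 30.0
```

Run:
```python
from h import *
p,R,o=st();print(p,o['grip_width'],o['force'],o['tool_rot'],o['qpos'].round(0),R.T@[0,0,1]);print('grasp',p+.164*R[:,2])
need([.595,.21,.05])
s=cam('side','s7.png');c=cam('top','t7.png')
# roll white-ish blob near the expected place: check lower silhouette
g=p+.164*R[:,2];print('grasp px',proj(s,[g,g-[0,0,.03]]))
u=proj(s,[g])[0].astype(int)
for r in range(u[1]-16,u[1]+22,4): print(r,[int(v) for v in s['image'][r,u[0]-20:u[0]+20:2].astype(int).sum(1)])
```

```text
[0.55439142 0.31672025 0.31465661] 0.059040857375383976 [-0.694476    0.84079021 -3.08731316] [-179.83815189   44.27775528  111.22449611] [-19.  30. -32.  88.  53.  94. -40.] [-0.69813737 -0.00202244 -0.71596098]
grasp [0.59540909 0.2098247  0.19723901]
need tool shift for grasp at [0.595, 0.21, 0.05] [ 0.103  -0.      0.1052]
grasp px [[267.53092743 107.63847777]
 [267.24266079 116.43408011]]
91 [144, 146, 144, 369, 682, 687, 685, 429, 683, 712, 713, 722, 712, 616, 173, 154, 186, 676, 716, 671]
95 [192, 151, 147, 232, 691, 699, 656, 583, 718, 724, 720, 708, 657, 665, 277, 171, 170, 635, 481, 435]
99 [701, 506, 150, 152, 219, 409, 682, 723, 724, 724, 724, 723, 716, 684, 509, 218, 166, 380, 474, 475]
103 [700, 695, 369, 151, 163, 297, 681, 714, 722, 724, 724, 724, 721, 714, 679, 616, 328, 371, 426, 429]
107 [656, 694, 695, 375, 160, 195, 537, 674, 710, 719, 642, 464, 446, 462, 446, 445, 449, 428, 485, 481]
111 [518, 519, 520, 507, 195, 163, 280, 547, 649, 484, 450, 429, 307, 269, 251, 408, 449, 435, 332, 433]
115 [526, 523, 537, 537, 380, 180, 309, 478, 476, 448, 447, 380, 318, 315, 350, 440, 449, 566, 689, 576]
119 [618, 709, 726, 726, 726, 724, 718, 675, 593, 501, 447, 450, 441, 443, 447, 512, 524, 592, 650, 695]
123 [725, 724, 718, 712, 710, 697, 695, 695, 695, 695, 704, 718, 718, 677, 601, 527, 521, 517, 518, 517]
127 [698, 698, 696, 696, 695, 695, 695, 697, 714, 712, 698, 720, 726, 715, 537, 510, 508, 510, 510, 514]
```

Call:
send_rows(xyz=[[0.0129,0,0.01315],[0.0129,0,0.01315],[0.0129,0,0.01315],[0.0129,0,0.01315],[0.0129,0,0.01315],[0.0129,0,0.01315],[0.0129,0,0.01315],[0.0129,0,0.01315],[0,0,0],[0,0,0]], rotation=[[0,-0.0085,0],[0,0,0],[0,0,0],[0,0,0],[0,0,0],[0,0,0],[0,0,0],[0,0,0],[0,0,0],[0,0,0]], jaw=[0.5,0.5,0.5,0.5,0.5,0.5,0.5,0.5,0.5,0.5])

```text
time_s: 26.35
tool_pos: [0.556, 0.3153, 0.1694]
tool_rot: [179.8, 44.9, 110.9]
force: [-0.6, 0.0, -2.6]
grip_width: 0.0593
grasp_force: 30.0
```

Run:
```python
from h import *
p,R,o=st();print(p,o['force'],o['tool_rot'],R.T@[0,0,1]);g=p+.164*R[:,2];print('grasp',g)
s=cam('side','s8.png')
h=np.array([-.362,.932,0])
print(proj(s,[g-.0405*h+[0,0,e] for e in(0,.005,.01)]))
hs=s['image'].astype(int)
u=proj(s,[g-.0405*h])[0].astype(int)
for r in range(u[1]-14,u[1]+14,2): print(r,u[0]-16,[int(v) for v in hs[r,u[0]-16:u[0]+18:2].sum(1)])
```

```text
[0.55604029 0.31525732 0.16944266] [-0.55832805  0.02179045 -2.62473785] [179.75455751  44.93512507 110.89366863] [-0.70630568  0.00303251 -0.70790048]
grasp [0.59800673 0.20729154 0.05334698]
[[272.09067733 155.76451342]
 [272.14940907 154.4586729 ]
 [272.20840102 153.14638127]]
141 256 [244, 418, 455, 478, 492, 499, 498, 489, 480, 480, 233, 166, 414, 501, 503, 503, 505]
143 256 [160, 361, 434, 461, 482, 493, 499, 494, 478, 455, 425, 192, 356, 482, 502, 505, 504]
145 256 [148, 318, 413, 448, 472, 491, 498, 501, 488, 458, 432, 284, 411, 504, 505, 502, 504]
147 256 [137, 248, 386, 432, 460, 479, 501, 470, 448, 443, 448, 427, 366, 501, 504, 507, 505]
149 256 [131, 184, 356, 410, 443, 464, 453, 449, 440, 445, 442, 443, 454, 501, 505, 504, 507]
151 256 [137, 154, 302, 382, 436, 448, 448, 410, 339, 335, 424, 449, 447, 493, 502, 501, 506]
153 256 [143, 141, 253, 351, 439, 440, 422, 284, 256, 246, 396, 434, 455, 499, 502, 504, 504]
155 256 [186, 142, 256, 322, 448, 445, 377, 282, 295, 318, 430, 440, 458, 501, 504, 502, 505]
157 256 [345, 337, 384, 357, 440, 444, 422, 381, 398, 433, 448, 453, 497, 504, 504, 502, 444]
159 256 [390, 392, 391, 390, 426, 444, 443, 431, 448, 443, 453, 496, 502, 498, 500, 459, 303]
161 256 [391, 392, 390, 394, 398, 423, 437, 438, 425, 398, 461, 503, 525, 531, 492, 320, 225]
163 256 [425, 389, 390, 392, 390, 392, 391, 393, 394, 401, 480, 552, 680, 685, 535, 284, 195]
165 256 [498, 429, 390, 391, 390, 391, 391, 395, 439, 429, 338, 640, 693, 692, 691, 554, 253]
167 256 [501, 501, 467, 465, 464, 468, 465, 485, 452, 299, 251, 555, 691, 692, 694, 667, 407]
```

Call:
send_rows(xyz=[[0.0035,0,0.0035],[0.0035,0,0.0035],[0.0035,0,0.0035],[0.0035,0,0.0035],[0.002,0,0.002],[0,0,0]], rotation=[[0,0,0],[0,0,0],[0,0,0],[0,0,0],[0,0,0],[0,0,0]], jaw=[0.5,0.5,0.5,0.5,0.5,0.5])

```text
time_s: 27.0
tool_pos: [0.5559, 0.3152, 0.1465]
tool_rot: [179.8, 44.9, 110.9]
force: [0.3, 0.5, -1.7]
grip_width: 0.0591
grasp_force: 30.0
```

Call:
send_rows(xyz=[[0.001,0,0.001],[0.001,0,0.001],[0,0,0]], rotation=[[0,0,0],[0,0,0],[0,0,0]], jaw=[0.5,0.5,0.5])

```text
time_s: 27.3
tool_pos: [0.5561, 0.3153, 0.1443]
tool_rot: [179.7, 44.9, 110.8]
force: [-0.4, -1.3, -2.1]
grip_width: 0.0586
grasp_force: 30.0
```

Call:
send_rows(xyz=[[0.001,0,0.001],[0.0005,0,0.0005],[0,0,0]], rotation=[[0,0,0],[0,0,0],[0,0,0]], jaw=[0.5,0.5,0.5])

```text
time_s: 27.6
tool_pos: [0.5561, 0.3153, 0.1421]
tool_rot: [179.7, 44.9, 110.9]
force: [0.2, -0.5, -2.7]
grip_width: 0.0588
grasp_force: 30.0
```

Call:
send_rows(xyz=[[0.0007,0,0.0007],[0.0007,0,0.0007],[0,0,0]], rotation=[[0,0,0],[0,0,0],[0,0,0]], jaw=[0.5,0.5,0.5])

```text
time_s: 27.9
tool_pos: [0.5561, 0.3153, 0.1402]
tool_rot: [179.7, 44.9, 110.9]
force: [-0.2, -0.1, -2.4]
grip_width: 0.059
grasp_force: 30.0
```

Call:
send_rows(xyz=[[0.0005,0,0.0005],[0.0005,0,0.0005],[0,0,0]], rotation=[[0,0,0],[0,0,0],[0,0,0]], jaw=[0.5,0.5,0.5])

```text
time_s: 28.2
tool_pos: [0.5561, 0.3154, 0.1399]
tool_rot: [179.7, 45.0, 110.8]
force: [-3.5, 0.9, 5.3]
grip_width: 0.0588
grasp_force: 30.1
```

Run:
```python
from h import *
p,R,o=st();print(p,o['force'],o['tool_rot']);g=p+.164*R[:,2];print('grasp',g)
s=cam('side','s9.png')
h=np.array([-.362,.932,0])
e0=np.array([.932,.362,0])
f=g-.0405*h; print(proj(s,[[f[0],f[1],.03],[f[0],f[1],0],[f[0],f[1],.06]]))
hs=s['image'].astype(int)
u=proj(s,[f])[0].astype(int)
for r in range(u[1]-14,u[1]+14,2): print(r,u[0]-16,[int(v) for v in hs[r,u[0]-16:u[0]+18:2].sum(1)])
```

```text
[0.55611516 0.31543098 0.13986805] [-3.54144553  0.88031297  5.26404131] [179.65561952  44.98581459 110.78668536]
grasp [0.59818076 0.2073925  0.02387593]
[[271.87623367 161.75762142]
 [271.53547717 169.28573209]
 [272.22609673 154.00550097]]
149 255 [142, 333, 437, 465, 483, 494, 498, 493, 475, 442, 288, 156, 400, 504, 504, 501, 504]
151 255 [130, 242, 412, 450, 474, 489, 498, 498, 487, 466, 414, 218, 390, 501, 503, 503, 504]
153 255 [128, 208, 386, 433, 461, 482, 497, 495, 486, 478, 457, 360, 275, 496, 501, 502, 618]
155 255 [125, 154, 337, 409, 443, 472, 480, 468, 436, 446, 447, 442, 341, 489, 504, 504, 683]
157 255 [140, 139, 280, 386, 428, 459, 452, 439, 438, 433, 446, 449, 443, 473, 504, 530, 712]
159 255 [184, 128, 212, 347, 400, 452, 444, 417, 320, 293, 369, 422, 442, 486, 501, 505, 487]
161 255 [270, 129, 168, 312, 420, 445, 435, 306, 257, 259, 347, 437, 449, 535, 512, 409, 274]
163 255 [346, 153, 213, 328, 410, 442, 436, 301, 301, 324, 413, 440, 610, 688, 657, 367, 221]
165 255 [442, 383, 387, 383, 394, 436, 437, 411, 397, 424, 340, 463, 688, 694, 694, 655, 388]
167 255 [499, 498, 474, 392, 371, 438, 439, 435, 423, 350, 240, 421, 657, 694, 693, 692, 593]
169 255 [501, 501, 498, 430, 394, 400, 419, 423, 330, 224, 361, 576, 677, 693, 690, 569, 296]
171 255 [501, 501, 501, 501, 498, 498, 499, 380, 216, 358, 583, 691, 693, 687, 551, 327, 222]
173 255 [503, 500, 503, 501, 502, 500, 584, 567, 474, 633, 691, 694, 685, 534, 314, 292, 250]
175 255 [504, 503, 501, 504, 504, 605, 694, 693, 691, 694, 691, 677, 509, 304, 285, 280, 280]
```

Contact is felt, and the end hole sits at z = 30 mm, so the roll is lying on the surface. I'll release gently.

Call:
send_rows(xyz=[[0,0,0],[0,0,0],[0,0,0],[0,0,0],[0,0,0],[0,0,0],[0,0,0],[0,0,0],[0,0,-0.02],[0,0,-0.03],[0,0,-0.03],[0,0,-0.03],[0,0,-0.03],[0,0,0]], rotation=[[0,0,0],[0,0,0],[0,0,0],[0,0,0],[0,0,0],[0,0,0],[0,0,0],[0,0,0],[0,0,0],[0,0,0],[0,0,0],[0,0,0],[0,0,0],[0,0,0]], jaw=[0.69,0.7,0.72,0.76,0.82,0.9,1,1,1,1,1,1,1,1], newtons=10)

```text
time_s: 29.65
tool_pos: [0.518, 0.4127, 0.2426]
tool_rot: [179.3, 44.6, 110.9]
force: [-0.4, 0.2, 0.3]
grip_width: 0.0872
grasp_force: 0.0
```

Run:
```python
from h import *
p,R,o=st();print(p,o['force'],o['tool_rot'],o['qpos'].round(0))
s=cam('side','s10.png');c=cam('top','t10.png')
hs=s['image'].astype(int)
u=(271,162)
for r in range(136,176,3): print(r,u[0]-22,[int(v) for v in hs[r,u[0]-22:u[0]+18:2].sum(1)])
plan([.6016,.1986,.30],[180,0,200.8])
```

```text
[0.51795994 0.41271023 0.24255986] [-0.36719751  0.23124822  0.28555544] [179.26408607  44.56796418 110.8792987 ] [-28.  39. -32.  84.  53.  96. -50.]
136 249 [701, 603, 508, 508, 509, 508, 510, 510, 509, 508, 510, 510, 509, 512, 511, 508, 512, 509, 511, 511]
139 249 [725, 724, 600, 504, 507, 511, 507, 506, 510, 507, 509, 510, 511, 512, 508, 512, 508, 511, 627, 598]
142 249 [725, 715, 531, 506, 507, 508, 507, 492, 502, 497, 494, 504, 507, 510, 511, 512, 525, 703, 723, 725]
145 249 [522, 509, 504, 507, 504, 496, 503, 503, 502, 498, 481, 442, 472, 508, 510, 511, 549, 722, 724, 724]
148 249 [505, 507, 508, 506, 456, 450, 478, 496, 504, 507, 496, 476, 442, 472, 508, 512, 684, 725, 725, 724]
151 249 [506, 506, 505, 477, 378, 421, 455, 478, 497, 505, 539, 698, 694, 605, 501, 615, 718, 724, 725, 724]
154 249 [505, 505, 502, 411, 324, 381, 425, 460, 514, 706, 716, 647, 595, 538, 515, 491, 509, 594, 701, 725]
157 249 [505, 507, 482, 399, 378, 332, 387, 481, 705, 551, 452, 446, 439, 451, 450, 448, 500, 506, 543, 714]
160 249 [505, 507, 504, 445, 395, 354, 350, 602, 477, 449, 372, 277, 263, 326, 440, 443, 495, 538, 632, 369]
163 249 [506, 504, 506, 508, 451, 398, 371, 475, 438, 444, 329, 313, 323, 447, 456, 612, 690, 670, 420, 236]
166 249 [503, 507, 507, 505, 507, 448, 394, 413, 444, 450, 452, 444, 405, 302, 475, 690, 694, 693, 691, 600]
169 249 [500, 505, 504, 506, 504, 507, 438, 441, 451, 467, 442, 339, 236, 369, 581, 677, 694, 691, 574, 302]
172 249 [252, 323, 495, 682, 690, 722, 723, 724, 725, 722, 513, 280, 476, 671, 694, 693, 653, 402, 301, 242]
175 249 [237, 263, 663, 727, 726, 726, 725, 722, 697, 700, 694, 693, 694, 693, 678, 512, 308, 296, 287, 287]
shift [-0.2029  0.001   0.1156] rot [-0.6059  0.6171 -1.479 ]
```

Call:
send_rows(xyz=[[-0.0254,0,0.0145],[-0.0254,0,0.0145],[-0.0254,0,0.0145],[-0.0254,0,0.0145],[-0.0254,0,0.0145],[-0.0254,0,0.0145],[-0.0254,0,0.0145],[-0.0254,0,0.0145],[0,0,0]], rotation=[[0,0,0],[0,0,0],[0,0,0],[0,0,0],[0,0,0],[0,0,0],[0,0,0],[0,0,0],[0,0,0]], jaw=[1,1,1,1,1,1,1,1,1])

```text
time_s: 30.65
tool_pos: [0.6032, 0.1897, 0.2997]
tool_rot: [179.7, 45.2, 110.3]
force: [0.6, -0.9, -0.5]
grip_width: 0.0872
grasp_force: 0.0
```

Call:
send_rows(xyz=[[0,0,0],[0,0,0],[0,0,0],[0,0,0],[0,0,0],[0,0,0],[0,0,0],[0,0,0],[0,0,0],[0,0,0],[0,0,0],[0,0,0],[0,0,0],[0,0,0]], rotation=[[-0.0466,0.0475,-0.1138],[-0.0466,0.0475,-0.1138],[-0.0466,0.0475,-0.1138],[-0.0466,0.0475,-0.1138],[-0.0466,0.0475,-0.1138],[-0.0466,0.0475,-0.1138],[-0.0466,0.0475,-0.1138],[-0.0466,0.0475,-0.1138],[-0.0466,0.0475,-0.1138],[-0.0466,0.0475,-0.1138],[-0.0466,0.0475,-0.1138],[-0.0466,0.0475,-0.1138],[-0.0466,0.0475,-0.1138],[0,0,0]], jaw=[1,1,1,1,1,1,1,1,1,1,1,1,1,1])

```text
time_s: 32.05
tool_pos: [0.6017, 0.1949, 0.2977]
tool_rot: [180.0, -0.3, -159.4]
force: [0.8, 0.3, -0.9]
grip_width: 0.0872
grasp_force: 0.0
```

Run:
```python
from h import *
p,R,o=st();print(p,o['force'],o['tool_rot'],o['qpos'].round(0))
plan([.6016,.1986,.196],[180,0,200.8])
s=cam('side','s11.png')
f=np.array([.6128,.1697,0]);print(proj(s,[f+[0,0,.03],f+[0,0,.06]]))
hs=s['image'].astype(int)
for r in range(139,176,3): print(r,249,[int(v) for v in hs[r,249:293:2].sum(1)])
```

```text
[0.60170531 0.19491141 0.29772142] [ 0.75905059  0.34382597 -0.88553353] [ 179.96568992   -0.27126536 -159.42168388] [ 20.  30. -53.  92.  25.  71.  73.]
shift [-0.0017  0.0034  0.1017] rot [ 0.0006 -0.0047 -0.0039]
[[271.86217495 161.74636033]
 [272.211816   153.99430733]]
139 249 [698, 698, 695, 695, 695, 699, 724, 726, 727, 726, 726, 557, 166, 165, 163, 509, 724, 726, 726, 725, 721, 716]
142 249 [696, 698, 698, 697, 695, 697, 705, 715, 713, 698, 700, 547, 169, 172, 195, 626, 644, 576, 528, 528, 510, 508]
145 249 [698, 696, 697, 698, 695, 702, 713, 712, 704, 682, 635, 516, 609, 721, 684, 527, 510, 510, 510, 507, 513, 511]
148 249 [698, 696, 698, 696, 683, 697, 710, 712, 713, 701, 679, 630, 537, 675, 725, 642, 511, 509, 510, 511, 508, 506]
151 249 [698, 698, 697, 677, 614, 673, 701, 710, 715, 710, 700, 676, 625, 538, 584, 630, 539, 538, 520, 599, 673, 517]
154 249 [699, 695, 697, 678, 524, 619, 675, 703, 712, 713, 712, 646, 591, 538, 518, 670, 725, 725, 718, 537, 599, 560]
157 249 [700, 697, 697, 698, 668, 534, 634, 703, 713, 555, 456, 451, 442, 452, 451, 453, 681, 725, 725, 712, 346, 222]
160 249 [713, 698, 698, 696, 696, 608, 555, 641, 481, 449, 376, 282, 266, 330, 442, 446, 503, 699, 671, 309, 204, 401]
163 249 [727, 711, 698, 698, 697, 697, 612, 488, 446, 446, 335, 323, 327, 447, 459, 612, 691, 671, 381, 204, 228, 433]
166 249 [727, 727, 727, 726, 726, 710, 695, 558, 451, 455, 450, 444, 414, 307, 480, 691, 694, 694, 691, 601, 313, 385]
169 249 [724, 727, 727, 727, 727, 727, 708, 699, 589, 469, 445, 343, 236, 368, 582, 679, 695, 691, 572, 303, 208, 282]
172 249 [280, 416, 693, 726, 727, 726, 726, 727, 727, 722, 517, 280, 477, 674, 694, 695, 658, 400, 303, 213, 190, 180]
175 249 [218, 221, 666, 726, 727, 726, 727, 724, 699, 700, 696, 694, 695, 695, 679, 514, 310, 292, 251, 205, 203, 196]
```

Call:
send_rows(xyz=[[-0.0017,0.0034,0.014],[0,0,0.018],[0,0,0.018],[0,0,0.018],[0,0,0.018],[0,0,0.01],[0,0,0.006],[0,0,0]], rotation=[[0,-0.0047,-0.004],[0,0,0],[0,0,0],[0,0,0],[0,0,0],[0,0,0],[0,0,0],[0,0,0]], jaw=[1,1,1,1,1,1,1,1])

```text
time_s: 32.9
tool_pos: [0.6017, 0.2003, 0.1964]
tool_rot: [-180.0, 0.1, -159.1]
force: [-0.2, 0.4, 0.3]
grip_width: 0.0875
grasp_force: 0.0
```

Call:
send_rows(xyz=[[0,0,0],[0,0,0],[0,0,0],[0,0,0],[0,0,0],[0,0,0],[0,0,0]], rotation=[[0,0,0],[0,0,0],[0,0,0],[0,0,0],[0,0,0],[0,0,0],[0,0,0]], jaw=[0.88,0.8,0.75,0.7,0.5,0.5,0.5], newtons=25)

```text
time_s: 33.6
tool_pos: [0.6022, 0.2, 0.1978]
tool_rot: [-179.9, 0.2, -159.1]
force: [0.1, -2.2, 3.4]
grip_width: 0.062
grasp_force: 25.0
```

Call:
send_rows(xyz=[[0,0,-0.01],[0,0,-0.02],[0,0,-0.02],[0,0,-0.025],[0,0,-0.025],[0,0,-0.025],[0,0,0]], rotation=[[0,0,0],[0,0,0],[0,0,0],[0,0,0],[0,0,0],[0,0,0],[0,0,0]], jaw=[0.5,0.5,0.5,0.5,0.5,0.5,0.5])

```text
time_s: 34.3
tool_pos: [0.6019, 0.2017, 0.3261]
tool_rot: [-180.0, 0.5, -159.0]
force: [0.7, -0.5, -1.9]
grip_width: 0.0619
grasp_force: 25.0
```

Run:
```python
from h import *
p,R,o=st();print(p,o['force'],o['tool_rot'],o['grip_width'])
plan([.5495,.045,.30],[180,0,143.1])
```

```text
[0.60194118 0.20171886 0.32606844] [ 0.69272246 -0.54382224 -1.87944713] [-179.96950442    0.51479227 -159.01346366] 0.06193866111037769
shift [ 0.1053 -0.1275  0.0252] rot [0.0041 0.0085 1.0103]
```

Call:
send_rows(xyz=[[0,0,0],[0,0,0],[0,0,0],[0,0,0],[0,0,0],[0,0,0],[0,0,0],[0,0,0],[-0.0066,-0.0196,0],[-0.0066,-0.0196,0],[-0.0066,-0.0196,0],[-0.0066,-0.0196,0],[-0.0066,-0.0196,0],[-0.0066,-0.0196,0],[-0.0066,-0.0196,0],[-0.0066,-0.0196,0],[0,0,0],[0,0,0]], rotation=[[0,0.001,0.1263],[0,0.001,0.1263],[0,0.001,0.1263],[0,0.001,0.1263],[0,0.001,0.1263],[0,0.001,0.1263],[0,0.001,0.1263],[0,0.001,0.1263],[0,0,0],[0,0,0],[0,0,0],[0,0,0],[0,0,0],[0,0,0],[0,0,0],[0,0,0],[0,0,0],[0,0,0]], jaw=[0.5,0.5,0.5,0.5,0.5,0.5,0.5,0.5,0.5,0.5,0.5,0.5,0.5,0.5,0.5,0.5,0.5,0.5])

```text
time_s: 36.1
tool_pos: [0.5489, 0.0432, 0.3213]
tool_rot: [-179.9, -0.3, 143.0]
force: [-0.1, 0.6, -2.1]
grip_width: 0.0619
grasp_force: 25.0
```

Run:
```python
from h import *
p,R,o=st();print(p,o['force'],o['tool_rot'],o['grip_width'])
plan([.5495,.045,.226],[180,0,143.1])
```

```text
[0.54892873 0.04316374 0.3213427 ] [-0.12638028  0.59019148 -2.08479081] [-179.87688151   -0.33352484  143.00879225] 0.06194530704697808
shift [0.0001 0.002  0.0953] rot [-0.0021 -0.0058 -0.0016]
```

Call:
send_rows(xyz=[[0,0.002,0.015],[0,0,0.015],[0,0,0.015],[0,0,0.015],[0,0,0.008],[0,0,0]], rotation=[[-0.002,-0.0058,-0.001],[0,0,0],[0,0,0],[0,0,0],[0,0,0],[0,0,0]], jaw=[0.5,0.5,0.5,0.5,0.5,0.5])

```text
time_s: 36.7
tool_pos: [0.55, 0.0449, 0.2525]
tool_rot: [-179.9, -0.1, 143.1]
force: [-0.3, 0.3, -2.8]
grip_width: 0.0619
grasp_force: 25.0
```

Call:
send_rows(xyz=[[0,0,0.005],[0,0,0.005],[0,0,0.005],[0,0,0.005],[0,0,0]], rotation=[[0,0,0],[0,0,0],[0,0,0],[0,0,0],[0,0,0]], jaw=[0.5,0.5,0.5,0.5,0.5])

```text
time_s: 37.2
tool_pos: [0.5503, 0.0448, 0.2336]
tool_rot: [-180.0, 0.0, 143.1]
force: [0.3, -1.0, -3.2]
grip_width: 0.0621
grasp_force: 25.0
```

Call:
send_rows(xyz=[[0,0,0.004],[0,0,0.004],[0,0,0.004],[0,0,0.004],[0,0,0.003],[0,0,0]], rotation=[[0,0,0],[0,0,0],[0,0,0],[0,0,0],[0,0,0],[0,0,0]], jaw=[0.5,0.5,0.5,0.5,0.5,0.5])

```text
time_s: 37.8
tool_pos: [0.5504, 0.0448, 0.2148]
tool_rot: [-180.0, 0.0, 143.1]
force: [0.6, -0.1, -2.2]
grip_width: 0.0616
grasp_force: 25.0
```

Call:
send_rows(xyz=[[0,0,0.002],[0,0,0.001],[0,0,0]], rotation=[[0,0,0],[0,0,0],[0,0,0]], jaw=[0.5,0.5,0.5])

```text
time_s: 38.1
tool_pos: [0.5506, 0.0448, 0.2122]
tool_rot: [180.0, 0.1, 143.1]
force: [0.2, -1.1, -2.2]
grip_width: 0.0621
grasp_force: 25.0
```

Call:
send_rows(xyz=[[0,0,0.001],[0,0,0.001],[0,0,0]], rotation=[[0,0,0],[0,0,0],[0,0,0]], jaw=[0.5,0.5,0.5])

```text
time_s: 38.4
tool_pos: [0.5506, 0.0448, 0.2102]
tool_rot: [180.0, 0.1, 143.1]
force: [-0.4, 0.4, -2.1]
grip_width: 0.0621
grasp_force: 25.0
```

Call:
send_rows(xyz=[[0,0,0.001],[0,0,0.001],[0,0,0]], rotation=[[0,0,0],[0,0,0],[0,0,0]], jaw=[0.5,0.5,0.5])

```text
time_s: 38.7
tool_pos: [0.5506, 0.0448, 0.2082]
tool_rot: [180.0, 0.1, 143.1]
force: [0.6, -0.4, -1.9]
grip_width: 0.062
grasp_force: 25.0
```

Call:
send_rows(xyz=[[0,0,0.0008],[0,0,0.0007],[0,0,0]], rotation=[[0,0,0],[0,0,0],[0,0,0]], jaw=[0.5,0.5,0.5])

```text
time_s: 39.0
tool_pos: [0.5508, 0.0449, 0.2077]
tool_rot: [-180.0, 0.1, 143.1]
force: [-3.1, -0.5, 4.9]
grip_width: 0.0619
grasp_force: 25.0
```

Contact came at the expected height. I'll open and lift away.

Call:
send_rows(xyz=[[0,0,0],[0,0,0],[0,0,0],[0,0,0],[0,0,0],[0,0,0],[0,0,0],[0,0,0],[0,0,0]], rotation=[[0,0,0],[0,0,0],[0,0,0],[0,0,0],[0,0,0],[0,0,0],[0,0,0],[0,0,0],[0,0,0]], jaw=[0.72,0.74,0.8,0.9,1,1,1,1,1], newtons=10)

```text
time_s: 39.9
tool_pos: [0.5507, 0.0449, 0.2068]
tool_rot: [180.0, 0.1, 143.1]
force: [1.0, -0.0, 0.2]
grip_width: 0.0868
grasp_force: 0.0
```

Call:
send_rows(xyz=[[0,0,-0.01],[0,0,-0.02],[0,0,-0.03],[0,0,-0.03],[0,0,-0.03],[0,0,-0.03],[0,0,0]], rotation=[[0,0,0],[0,0,0],[0,0,0],[0,0,0],[0,0,0],[0,0,0],[0,0,0]], jaw=[1,1,1,1,1,1,1])

```text
time_s: 40.6
tool_pos: [0.5518, 0.0458, 0.3621]
tool_rot: [179.7, 0.5, 143.1]
force: [0.7, -0.1, 0.3]
grip_width: 0.0869
grasp_force: 0.0
```

Run:
```python
from h import *
p,R,o=st();print(p,o['tool_rot'],o['qpos'].round(0))
s=cam('side','s12.png')
# expected end-hole pixel (printer -y end of the roll), hinge etc
b=np.array([.5500,.0448,.04]);py=np.array([.602,.799,0]);print('near end centre',proj(s,[b-.031*py,b-.031*py+[0,0,.03]]))
u=proj(s,[b-.031*py])[0].astype(int);print(u)
hs=s['image'].astype(int)
for r in range(u[1]-12,u[1]+12,2): print(r,u[0]-16,[int(v) for v in hs[r,u[0]-16:u[0]+18:2].sum(1)])
```

```text
[0.55176806 0.04577895 0.36208573] [179.70586315   0.49298748 143.13088042] [ 31.  12. -43.  99.   9.  72.  39.]
near end centre [[243.80190975 192.58732678]
 [243.72344055 184.58408674]]
[243 192]
180 227 [171, 122, 140, 139, 131, 144, 149, 200, 373, 445, 495, 532, 635, 627, 675, 564, 550]
182 227 [133, 140, 141, 132, 139, 146, 261, 392, 460, 527, 706, 721, 723, 718, 712, 694, 661]
184 227 [140, 143, 141, 140, 148, 292, 385, 411, 553, 716, 724, 723, 718, 710, 694, 656, 533]
186 227 [127, 136, 172, 145, 180, 384, 390, 400, 556, 606, 700, 717, 707, 689, 660, 614, 529]
188 227 [126, 132, 165, 195, 201, 383, 396, 392, 525, 547, 565, 685, 684, 652, 603, 517, 481]
190 227 [127, 129, 150, 163, 172, 383, 392, 294, 280, 429, 533, 576, 641, 594, 525, 401, 498]
192 227 [129, 131, 157, 170, 150, 329, 402, 368, 297, 295, 472, 535, 589, 517, 363, 324, 485]
194 227 [128, 135, 154, 167, 147, 228, 464, 517, 473, 436, 445, 530, 555, 402, 222, 387, 488]
196 227 [159, 131, 147, 165, 146, 177, 366, 522, 529, 514, 388, 278, 388, 241, 223, 452, 489]
198 227 [456, 308, 143, 160, 144, 165, 257, 408, 532, 539, 395, 181, 183, 199, 256, 478, 491]
200 227 [507, 502, 474, 396, 170, 127, 161, 236, 350, 459, 372, 181, 168, 176, 192, 324, 496]
202 227 [691, 693, 724, 724, 677, 398, 149, 139, 177, 230, 214, 174, 169, 172, 174, 178, 271]
```

The roll's end hole is at about (244,191), against (243.8,192.6) predicted, so the roll is seated. Next I'll take the closed fingers behind the cover.

Call:
send_rows(xyz=[[0,-0.002,0],[-0.028,0,0],[-0.028,0,0],[-0.028,0,0],[-0.028,0,0],[-0.028,0,0],[0,0,0],[0,0,0.018],[0,0,0.018],[0,0,0.018],[0,0,0]], rotation=[[0,0,0],[0,0,0],[0,0,0],[0,0,0],[0,0,0],[0,0,0],[0,0,0],[0,0,0],[0,0,0],[0,0,0],[0,0,0]], jaw=[0,0,0,0,0,0,0,0,0,0,0], newtons=20)

```text
time_s: 41.75
tool_pos: [0.6594, -0.0405, 0.2989]
tool_rot: [-179.8, -0.3, 143.2]
force: [-0.7, 0.2, 1.2]
grip_width: 0.0072
grasp_force: 0.0
```

Run:
```python
from h import *
p,R,o=st();d=p[:2]-[.5392,.0529];print(p,d@[.7997,-.6004],d@[.6004,.7997],'tip z',p[2]-.182,o['tool_rot'],o['force'],o['qpos'].round(0),o['grip_width'])
```

```text
[ 0.65940886 -0.04047488  0.29885604] 0.15219330726377678 -0.002498491204927955 tip z 0.11685603821669827 [-179.7908131    -0.300012    143.16880376] [-0.70912015  0.21349472  1.21140637] [ 29.  28. -37.  88.  18.  71.  42.] 0.0072468544329089045
```

Call:
send_rows(xyz=[[0.0127,0,-0.003],[0.0127,0,-0.003],[0.0127,0,-0.003],[0.0066,0,-0.0029],[0.0066,0,-0.0029],[0.007,0,-0.0017],[0.007,0,-0.0017],[0.0072,0,-0.0005],[0.0072,0,-0.0005],[0.0071,0,0.0008],[0.0071,0,0.0008],[0,0,0]], rotation=[[0,0,0],[0,0,0],[0,0,0],[0,0,0],[0,0,0],[0,0,0],[0,0,0],[0,0,0],[0,0,0],[0,0,0],[0,0,0],[0,0,0]], jaw=[0,0,0,0,0,0,0,0,0,0,0,0])

```text
time_s: 42.95
tool_pos: [0.5851, 0.0167, 0.32]
tool_rot: [-180.0, -0.0, 143.2]
force: [-0.6, 0.8, 0.0]
grip_width: 0.0003
grasp_force: 0.0
```

Run:
```python
from h import *
p,R,o=st();d=p[:2]-[.5392,.0529];print(d@[.7997,-.6004],d@[.6004,.7997],'tip z',p[2]-.182,o['tool_rot'],o['force'])
```

```text
0.05847751526270285 -0.0014107679633416047 tip z 0.1380104833682671 [-1.79961371e+02 -2.19732102e-03  1.43191270e+02] [-0.5615352   0.78660952  0.02277381]
```

Run:
```python
from h import *
s=cam('side','s13.png');a=cv2.imread('pics/s12.png').astype(int);b=s['image'].astype(int)
o=np.array([.5392,.0529]);px=np.array([.7997,-.6004]);py=np.array([.6004,.7997])
for th in(100,60):
  t=np.radians(th)
  for y in(-.040,-.03,.03,.04):
    P=[]
    for f in(.08,.05,.02):
      x=.064-f*np.cos(t)+.026*np.sin(t);z=.054+f*np.sin(t)+.026*np.cos(t);P.append([*(o+px*x+py*y),z])
    uv=proj(s,P).round().astype(int);print(th,y,[(tuple(map(int,u)),int(a[u[1],u[0]].sum()),int(b[u[1],u[0]].sum())) for u in uv])
```

```text
100 -0.04 [((269, 184), 468, 428), ((267, 192), 358, 425), ((265, 199), 336, 141)]
100 -0.03 [((271, 182), 546, 424), ((269, 190), 302, 428), ((267, 197), 306, 144)]
100 0.03 [((285, 170), 443, 177), ((282, 178), 232, 251), ((280, 185), 284, 499)]
100 0.04 [((287, 168), 452, 164), ((285, 176), 240, 217), ((282, 183), 423, 564)]
60 -0.04 [((251, 173), 358, 460), ((256, 183), 696, 443), ((260, 192), 490, 524)]
60 -0.03 [((254, 171), 721, 344), ((258, 181), 653, 431), ((263, 190), 491, 436)]
60 0.03 [((267, 159), 727, 123), ((272, 169), 311, 423), ((276, 178), 473, 427)]
60 0.04 [((270, 158), 727, 434), ((274, 167), 319, 574), ((278, 177), 369, 550)]
```

The pixel comparison shows the cover has swung to about 60°, so I'll keep closing it.

Call:
send_rows(xyz=[[0.0068,0,0.0025],[0.0068,0,0.0025],[0.0064,0,0.0035],[0.0064,0,0.0035],[0.0058,0,0.0045],[0.0058,0,0.0045],[0.005,0,0.0055],[0.005,0,0.0055],[0.004,0,0.006],[0.004,0,0.006],[0.0029,0,0.0065],[0.0029,0,0.0065],[0,0,0]], rotation=[[0,0,0],[0,0,0],[0,0,0],[0,0,0],[0,0,0],[0,0,0],[0,0,0],[0,0,0],[0,0,0],[0,0,0],[0,0,0],[0,0,0],[0,0,0]], jaw=[0,0,0,0,0,0,0,0,0,0,0,0,0])

```text
time_s: 44.3
tool_pos: [0.5367, 0.0528, 0.2629]
tool_rot: [180.0, 0.1, 143.1]
force: [0.6, -1.0, -0.4]
grip_width: 0.0005
grasp_force: 0.0
```

Run:
```python
from h import *
p,R,o=st();d=p[:2]-[.5392,.0529];print(d@[.7997,-.6004],d@[.6004,.7997],'tip z',p[2]-.182,o['tool_rot'],o['force'])
```

```text
-0.0019722878646578276 -0.0015643748453985915 tip z 0.08093547598941125 [1.79999262e+02 8.23331045e-02 1.43133759e+02] [ 0.6017456  -1.00208621 -0.39500489]
```

Now press down slowly until there is firm contact.

Call:
send_rows(xyz=[[0,0,0.001],[0,0,0.001],[0,0,0]], rotation=[[0,0,0],[0,0,0],[0,0,0]], jaw=[0,0,0])

```text
time_s: 44.6
tool_pos: [0.5369, 0.0529, 0.2625]
tool_rot: [-180.0, 0.1, 143.1]
force: [-3.3, -0.5, 10.2]
grip_width: 0.0003
grasp_force: 5.3
```

Call:
send_rows(xyz=[[0,0,0.001],[0,0,0.001],[0,0,0]], rotation=[[0,0,0],[0,0,0],[0,0,0]], jaw=[0,0,0])

```text
time_s: 44.9
tool_pos: [0.537, 0.0531, 0.2623]
tool_rot: [-179.9, 0.1, 143.1]
force: [-8.3, -0.3, 22.1]
grip_width: 0.0004
grasp_force: 11.6
```

Call:
send_rows(xyz=[[0,0,-0.004],[0,0,-0.01],[0,0,-0.03],[0,0,-0.04],[0,0,-0.04],[0.03,0,-0.03],[0.04,0,0],[0.04,0,0],[0,0,0],[0,0,0]], rotation=[[0,0,0],[0,0,0],[0,0,0],[0,0,0],[0,0,0],[0,0,0],[0,0,0],[0,0,0],[0,0,0],[0,0,0]], jaw=[0,0,0,0,0,0,0,0,0,0])

```text
time_s: 45.9
tool_pos: [0.4482, 0.1192, 0.4136]
tool_rot: [-180.0, 0.2, 143.2]
force: [0.5, -0.2, -0.6]
grip_width: 0.0004
grasp_force: 0.0
```

Run:
```python
from h import *
s=cam('side','s14.png');c=cam('top','t14.png')
a=cv2.resize(s['image'][110:290,160:330],None,fx=3,fy=3,interpolation=2);b=c['image'][100:280,140:400]
b=cv2.copyMakeBorder(b,0,a.shape[0]-180,0,0,0);cv2.imwrite('pics/g14.png',np.hstack([a,b]))
```

```text
(no output)
```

View pics/g14.png

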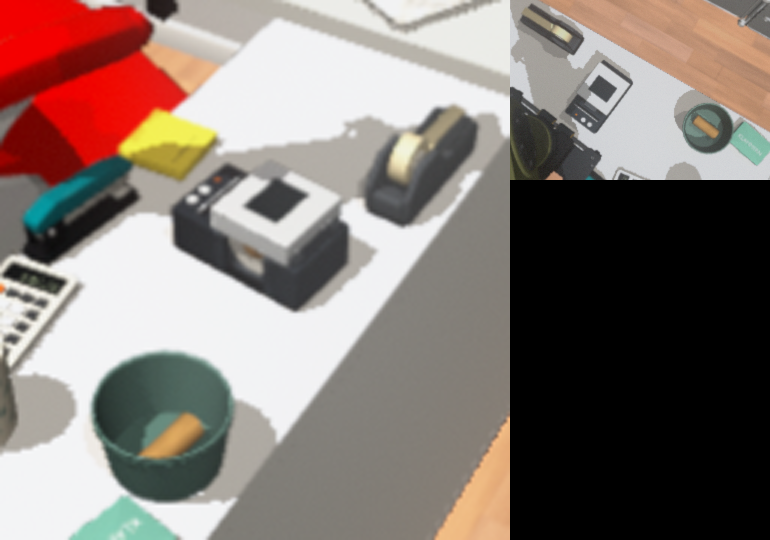

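The picture shows the cover shut flat on the printer at (265,215), the roll visible inside through the notch at (250,258), the core in the upright bin at (175,435), and the other objects where they were. I'll hand it in.

```bash
python3 -c "
from cell import env
print(env.sign_off())"
```

```text
the job is handed in; nothing more can be done
None
```

The core is in the upright bin, the fresh roll was lowered into the bay, and the cover is shut; I handed the job in at about 46 s of the 72 s limit, and no verdict came back.

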